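Tip the sensor module out of its foam, turn it over and clamp it lens up

TASK

The flat metal sensor module lies lens down in the tight foam tray, its toe bar tucked under the foam lip: lift the end with the hinged pull tab first so that it tips out, do not pull it out level. Turn it over and lower it (never let it drop or topple) into the clamp cradle, lens up and flat on the bed, toe bar at the cradle's end stop, then turn the eccentric knob clockwise until its lobe bears firmly on the module's side and let go. Leave everything else on the bench where it is.

Things in the scene. Friction and masses are not known exactly. Their poses are not given: they have to be found in the camera images.
- module_mid (a point): centre of the sensor module, an aluminium slab 120 (its x) x 50 (its y) x 22 (its z) mm, 0.2 kg. The -z face has the round lens (black ring 38 mm wide, 18 mm off centre towards +x), the +z face six dark grooves. It starts with +z up (lens down); turned over, its z axis points down
- module_toe (a point): outer tip of the steel toe bar at the module's +x end, 64 mm from module_mid at half thickness: an 8 mm round bar, 30 mm long along y, standing 4 mm out of the end face. Same axes as module_mid
- module_hinge (a point): middle of the pull tab's hinge pin, 6 mm off the module's -x end face, at half thickness: 66 mm from module_mid, 130 mm from module_toe. The pin runs along the module's y. Held by its tab the module hangs and swings from this hinge, almost freely (0.01 N m of friction). Axes of module_mid
- tab_grip (a point): middle of the grip of the white plastic pull tab: 26 mm from the hinge pin towards the tab's free end, along the point's z. The tab is 28 mm wide (along y), 8 mm thick (x), its free end 40 mm from the pin. It starts upright, standing above the foam, leaning up to 0.25 rad to the outside
- tab (a joint): swing of the tab about its hinge, rad, -0.3 to 3.4: 0 = along the module's +z, 1.57 = straight out beyond the module's end (as when it hangs from the tab), 3.14 = along the module's -z. It stays where it is left
- tray: fixed dark foam tray, 205 x 158 mm, 43 mm high; origin on the bench under the module's middle, axes as the module's at the start (module_mid at 0, 0, 33 mm). Pocket: floor 22 mm up, 53 mm wide (1.5 mm play each side, 1 mm at the toe end). At the tab (-x) end it opens into a finger bay: x -92 to -40 mm, 90 mm wide, floor 8 mm up
- pocket_toe (a point): where the toe bar's tip lies at the start (tray 64, 0, 33 mm; tray axes). A foam lip covers the bar: from 39 to 43 mm height, edge at tray x = 61 mm, hollow below it to x = 68 mm. It blocks a level pull; while tipping, draw the toe end up to 14 mm towards the tab end
- cradle: fixed clamp cradle, dark steel base 190 (x) x 160 (y) x 12 mm, z up, origin on the bench under the bed's middle. End stop at its -x end, sprung pad at its -y side, eccentric at its +y side; open at its +x end. In place, the module lies lens up, toe bar at the stop, tab end towards +x: its own x axis points along the cradle's -x
- cradle_bed (a point): centre of the top of the cradle's flat aluminium bed, 30 mm above the bench, 124 x 42 mm; module_mid ends about here, 11 mm above this point (x within 6 mm, y about 0 to -5 mm). Same axes as the cradle
- cam (a joint): turn of the eccentric in rad, clockwise from above positive, range 0 to 2.2, stays where it is left (0.12 N m of friction). Starts 0.5 to 0.9 with its lobe clear (its edge then at y = 27 mm or more of the cradle); the lobe meets the module at about 1.1 to 1.4 and presses with about 5 N at 1.8
- cam_grip (a point): on the knob's turning axis (cradle -22, 46 mm), 73 mm above the bench: the middle of the knob's black grip bar, 32 mm long along this point's x, 10 mm thick along its y, from 58 to 84 mm height. The steel cam below it, from 33 to 47 mm height, is a disc of 24 mm radius set 8 mm off the axis along this point's y; it turns with the bar
- puck0_mid (a point): bystander: small brass cylinder, 28 mm wide, 22 mm high, in the foam; its centre
- puck1_mid (a point): bystander: small steel cylinder, 28 mm wide, 22 mm high, in the foam; its centre
- tipbox0: bystander: pipette tip box, 122 x 84 x 68 mm, green lid; origin under its middle
- tipbox1: bystander: pipette tip box, 122 x 84 x 68 mm, clear lid; origin under its middle
- bottle: bystander: bottle, 64 mm wide, 150 mm high; origin under its middle
- calculator: bystander: pocket calculator, 130 x 75 x 14 mm; origin under its middle
- timer: bystander: upright bench timer, 30 x 65 x 75 mm; origin under its middle
- end_stop (a point): middle of the top edge of the end stop's face: cradle x = -65 mm, 46 mm above the bench; face upright, 46 mm wide along y. The toe bar's tip ends here, 5 mm below this point; a module stood on its toe end is thicker than the bar, so lay it down clear of the stop, then push it home. Cradle axes
- pad_face (a point): middle of the sprung rubber pad's face at rest: cradle x -22, y -26.5 mm, 40 mm above the bench; pad 56 mm long (x), 12 mm high; yields up to 8 mm towards -y at 1.5 N per mm. The aluminium block behind it (cradle y -52 to -40 mm) is 38 mm high. Cradle axes
Things that resemble listed ones, but are neither listed nor needed, are in the scene too. Of the things shaped like the cradle, the steel one is meant.

How it is judged:
On the way, in this order (a step that is already met when the one before it is completed fails the run):
1. the tab end is raised so that the module leans steeply (more than 0.45 rad) while its toe bar is still at its place in the foam (within 30 mm) (angle between module_mid's own z axis and vertical above 0.45 rad and distance between module_toe and pocket_toe below 0.03 m), for 0.1 s.
2. the module lies turned over (lens up, within 0.1 rad of flat) on the cradle's bed, toe bar at the end stop (angle between module_mid's own z axis and vertical above 3.04 rad and z of module_mid in the frame of cradle_bed below 0.014 m and horizontal distance between module_mid and cradle_bed below 0.012 m and x of module_toe in the frame of cradle_bed below -0.055 m), for 0.2 s.
At the end, for the whole second after the job is handed in: module at rest on the cradle bed, lens up and flat (0.1 rad), centre 8-14 mm above the bed and within 12 mm of its middle, toe bar within 10 mm of the end stop, square within 0.1 rad, the eccentric pressing on it with over 1.5 N (all of step 2 and z of module_mid in the frame of cradle_bed above 0.008 m and angle between the x axis of module_mid and the x axis of cradle_bed, either way round below 0.1 rad and contact force between cam and module above 1.5 N and linear speed of module below 0.02 m/s); the robot touches nothing.
It fails at once if the module is let go so that it drops or topples (over 0.5 m/s or 6 rad/s out of the fingers) (contact force between module and the fingers below 0.05 N and (linear speed of module above 0.5 m/s or angular speed of module above 6 rad/s)).
It fails at once if a bystander is moved by more than 30 mm (distance of any of puck0_mid, puck1_mid, tipbox0, tipbox1, bottle, calculator, timer from where it was at the start of the episode above 0.03 m).
It also fails if it takes over 64 s, if anything falls off the work surface, if the arm or the gripper's body presses on something with over 40 N, if the wrist force passes 120 N, or if a joint passes its speed limit or range.

ROBOT

A 7-joint arm with a two-finger parallel gripper is mounted at the origin on the work surface. World frame = base frame: x ahead of the robot, y to its left, z up, the work surface at z = 0. Lengths are in m, angles in rad, forces in N, time in s.
With the tool pointing down it reaches from about 0.35 to 0.9 m from the base axis. Payload 8.1 kg.
Tool frame: the origin (TCP) lies on the centre line of the jaws, within the pads' length; the fingertips stand 14 mm ahead of it and the grasp point (between the pads) lies 5 mm behind it; z points along the fingers, y is the direction in which the jaws open and shut (so a half turn about z gives the same grasp; the last joint's range is limited). The gripper opens to 92 mm and grips with 3 to 60 N. Pads are 19 mm wide; open, the fingers measure 130 mm over their backs; the gripper's body (75 mm by 190 mm) begins 47 mm behind the grasp point.
Start: joints at [1.223, 0.434, 0.025, 1.573, -0.012, 1.134, -0.075], TCP at [0.151, -0.606, 0.241] pointing down, gripper open.
Joint ranges: [-2.62, 2.62], [-0.44, 2.09], [-1.27, 1.32], [0.08, 2.57], [-1.32, 4.46], [0.12, 2], [-2.74, 2.74]. Speed limits (rad/s): [2.22, 2.22, 3.01, 3.01, 3.14, 3.14, 3.14].

INTERFACE

Orientations are given as a rotation vector (axis times angle).
In Python, from cell import observe, eyes, arm gives the robot as it stands.
- The arm moves only by the tool step_arm, never from a script. Its argument "series" is a list that holds one entry, the list of rows, each a list of 5 numbers: the finger opening in m, from 0 to 0.0918, then the shift along the world's x, y, z in m, then the turn about the world's z in degrees. In form: [[[hand, dx, dy, dz, spin], ...]]. A call has 1 to 20 rows; each row is the pose to reach, as a shift and turn from the pose measured when the call began; what a row does not reach only later rows make up. A row lasts 1/12 s, in which the tool goes at most 41.7 mm and 7.16 degrees, less where a joint would pass 70% of its speed; a pose out of reach is approached as far as the arm can. A call with a gripper value outside its range is refused whole. The fingers move at their own pace and stop on an object; "squeeze" is the grip in N (left out, the last holds). Time passes only in rows, so rows that repeat a pose let the fingers close. It gives the time, the measured TCP pose, the force and the opening at its end, in the units of the state.
- observe(): the state, without advancing time (a new reading comes with each control period).
- eyes.get_image(name): name is "scene" or "side" or "wrist"; returns (picture, depth): 420x560x3 uint8, red, green, blue; 420x560 float32, m along the optical axis (not along the pixel's ray), 0 where there is no reading.
- eyes.camera_params(name): a dict with "intrinsics" (3x3 intrinsics, pixels), "position" and "attitude" of the camera in the world. Camera axes: x right, y down, z forward; pixel columns grow to the right and rows downward; lengths in m; the calibration is good to about 2 mm. The wrist camera is an equidistant fisheye: a pixel r from the principal point sees the ray r / f radians off the axis. A picture is of the moment at which its call begins: read the wrist's pose just before it. camera_params takes no time and is no camera call; for the wrist camera it gives the pose at the moment of the call.
- arm.sign_off(): hands the job in, once; it reports no verdict.
The state is a dict: "clock": time; "joints": joint angles; "dq": joint speeds; "joint_efforts": joint torques, N m; "position": TCP position; "ee_rot": TCP orientation; "force": force on the tool from outside, world axes, zero at the start; "ft_torque": the same for the moment, N m; "width": opening from 0.0 (shut) to 1.0 (fully open).
Only numpy, scipy, OpenCV 4.12 (cv2) and the standard library are available. Lean on these libraries where they do the work, as an engineer would, in place of code of your own. Each camera call takes 0.05 s, during which the arm holds its last target.

## Working session

There is one attempt and no reset: what is moved stays moved. The work goes in short steps, Python scripts to look and compute and a tool call to move; the robot and the scene stay as the last step left them, time stands still between calls to the robot, and variables do not carry over. Pictures are saved under pics/ and viewed, and the job is handed in when it is done.

Besides the shell and the picture viewer there is one more tool, called after "Emit:" as a command line: name --argument value ..., lists and objects as JSON in quotes. step_arm: Moves the arm, as the interface text tells. Its arguments: {"type":"object","properties":{"series":{"type":"array"},"squeeze":{"type":"number"}},"required":["series"]}

```bash
ls; mkdir -p pics; cat > h.py <<'E'
import numpy as np, cv2
from cell import observe, eyes, arm
from scipy.spatial.transform import Rotation as R
def shot(n,f):
    p=eyes.camera_params(n); im,d=eyes.get_image(n)
    cv2.imwrite(f'pics/{f}.png',cv2.cvtColor(im,cv2.COLOR_RGB2BGR)); np.savez(f'pics/{f}.npz',im=im,d=d,K=p['intrinsics'],pos=p['position'],att=np.array(p['attitude']))
    return im,d,p
def att(a):
    a=np.array(a)
    return R.from_rotvec(a).as_matrix() if a.shape==(3,) else (a if a.shape==(3,3) else R.from_quat(a).as_matrix())
def load(f):
    z=np.load(f'pics/{f}.npz'); return z
def cloud(f,fish=False):
    z=load(f);d=z['d'];K=z['K'];h,w=d.shape
    u,v=np.meshgrid(np.arange(w),np.arange(h)); x=(u-K[0,2])/K[0,0]; y=(v-K[1,2])/K[1,1]
    if fish:
        r=np.hypot(x,y)+1e-9; t=np.tan(np.minimum(r,1.5))/r; x=x*t;y=y*t
    P=np.stack([x*d,y*d,d],-1)@att(z['att']).T+z['pos']
    P[d==0]=np.nan
    return P
def proj(f,X):
    z=load(f); p=(np.atleast_2d(X)-z['pos'])@att(z['att']); return np.stack([p[:,0]/p[:,2]*z['K'][0,0]+z['K'][0,2],p[:,1]/p[:,2]*z['K'][1,1]+z['K'][1,2]],-1)
E
python3 - <<'E'
from h import *
print(observe())
for n in ['scene','side','wrist']:
    im,d,p=shot(n,n+'0'); print(n,p)
E
```

```text
pics
{'clock': 0.0, 'joints': array([ 1.22343608,  0.43518088,  0.02499616,  1.57410368, -0.01158584,
        1.13402562, -0.07511657]), 'dq': array([-0.00033117, -0.00071241,  0.00210978, -0.0021673 , -0.0004761 ,
        0.00124071,  0.00019436]), 'joint_efforts': array([-1.27136675e-03, -6.67854595e+01,  9.84739959e-01, -3.14460325e+01,
       -6.05982752e-02,  4.30515117e-02,  1.58297139e-04]), 'position': array([ 0.15125864, -0.60590345,  0.23996885]), 'ee_rot': array([-3.11659477e+00, -3.83164314e-01,  5.55634265e-04]), 'force': array([0.36738382, 0.57272699, 0.32128753]), 'ft_torque': array([-0.00213899,  0.01163423, -0.01011728]), 'width': 0.9966154635704348}
scene {'intrinsics': array([[486.56606613,   0.        , 282.66190443],
       [  0.        , 486.56606613, 213.25005224],
       [  0.        ,   0.        ,   1.        ]]), 'position': array([ 0.95435214, -0.51141267,  0.95609831]), 'attitude': array([-2.35571862, -0.88606846,  0.28760217])}
side {'intrinsics': array([[395.04221159,   0.        , 279.3028474 ],
       [  0.        , 395.04221159, 214.72890217],
       [  0.        ,   0.        ,   1.        ]]), 'position': array([-0.01592905,  0.46235726,  0.87790373]), 'attitude': array([-1.09920028,  2.46250473, -0.93498227])}
wrist {'intrinsics': array([[325.1922621 ,   0.        , 276.25525622],
       [  0.        , 325.1922621 , 209.30305974],
       [  0.        ,   0.        ,   1.        ]]), 'position': array([ 0.23065491, -0.58547281,  0.38318482]), 'attitude': array([ 2.27904522, -1.78037684, -0.2716058 ])}
```

View pics/scene0.png

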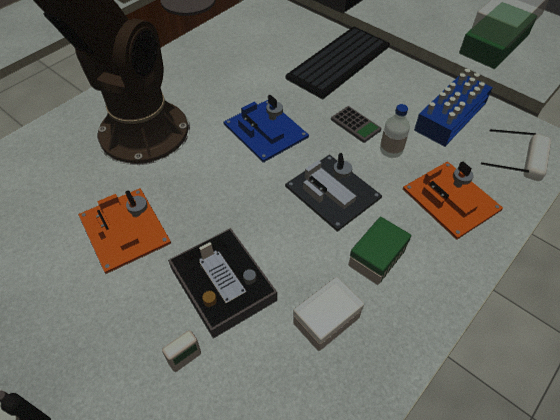

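View pics/side0.png

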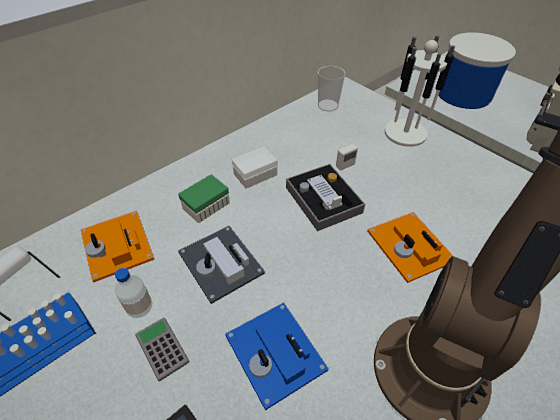

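View pics/wrist0.png

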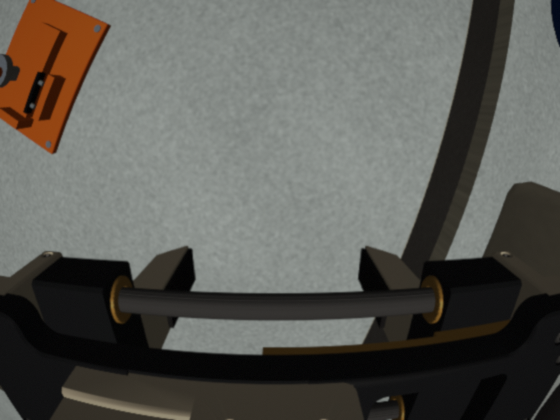

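Candidates for the cradle in the scene view are orange (126,230), blue (266,128), dark grey (333,190) and orange (453,198). Only the dark grey one reads as steel. I'll enlarge it, along with the tray.

```bash
python3 - <<'E'
from h import *
im=cv2.imread('pics/scene0.png'); sd=cv2.imread('pics/side0.png')
a=cv2.resize(im[145:235,275:395],(480,360),interpolation=cv2.INTER_CUBIC); b=cv2.resize(im[225:340,160:285],None,fx=3.1,fy=3.1,interpolation=cv2.INTER_CUBIC)[:356]
c=cv2.resize(sd[220:305,170:275],None,fx=3,fy=3); 
o=np.zeros((600,800,3),np.uint8); o[:300,:400]=cv2.resize(a,(400,300)); o[:b.shape[0],400:400+b.shape[1]]=b; o[300:555,:315]=c
cv2.imwrite('pics/crop0.png',o)
P=cloud('scene0')
for n,(u,v) in dict(tray=(222,280),module=(222,275),cradle=(333,190),knob=(341,160),bottle=(396,140),calc=(356,122),gbox=(381,240),wbox=(329,305),timer=(180,345),tab=(207,250)).items(): print(n,np.round(np.nanmedian(P[v-2:v+3,u-2:u+3].reshape(-1,3),axis=0),3))
E
```

```text
tray [ 0.526 -0.205  0.043]
module [ 0.517 -0.196  0.043]
cradle [0.544 0.159 0.029]
knob [0.523 0.212 0.08 ]
bottle [0.58  0.374 0.069]
calc [0.433 0.415 0.014]
gbox [0.728 0.089 0.066]
wbox [ 0.738 -0.111  0.066]
timer [ 0.579 -0.366  0.074]
tab [ 0.455 -0.18   0.06 ]
```

View pics/crop0.png

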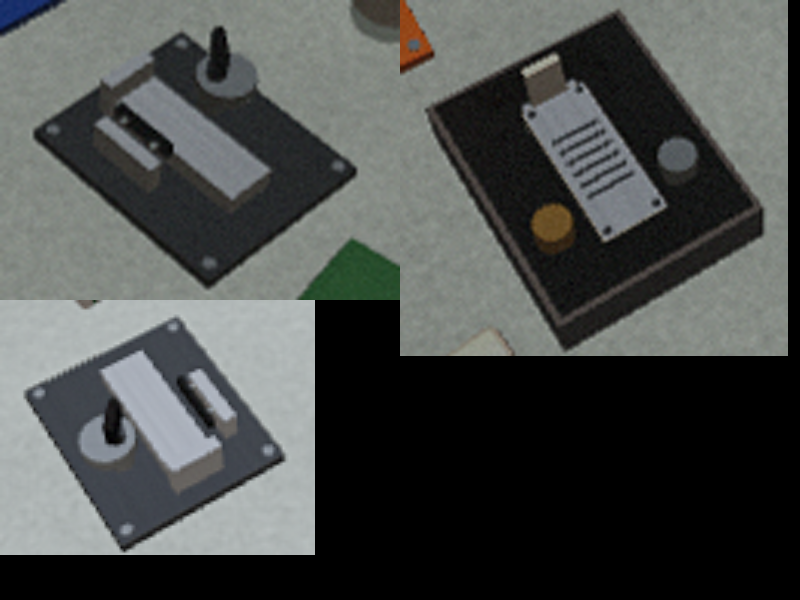

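The crop confirms the dark grey steel cradle at scene (333,190), with its end stop up-left and pad lower-left. The module is in the tray at (222,275), with its tab at (207,250). Next I fit coarse poses.

```bash
cat >> h.py <<'E'
def rect(f,c,zlo,zhi,r=0.13):
    P=cloud(f).reshape(-1,3); m=(np.hypot(P[:,0]-c[0],P[:,1]-c[1])<r)&(P[:,2]>zlo)&(P[:,2]<zhi)
    Q=P[m][:,:2]; return cv2.minAreaRect((Q*1000).astype(np.float32)),m.sum()
E
python3 - <<'E'
from h import *
for f in ['scene0','side0']:
    print(f,'tray',rect(f,(.526,-.205),.036,.05,.14)); print('cr',rect(f,(.544,.16),.008,.018,.13))
    P=cloud(f).reshape(-1,3)
    m=(np.hypot(P[:,0]-.544,P[:,1]-.16)<.1)
    for lo,hi in [(.026,.034),(.042,.05),(.06,.09),(.036,.0395)]:
        q=P[m&(P[:,2]>lo)&(P[:,2]<hi)]; print(lo,hi,len(q),q.mean(0).round(4))
    q=P[m&(P[:,2]>.026)&(P[:,2]<.034)]; print('bed',cv2.minAreaRect((q[:,:2]*1000).astype(np.float32)))
    m=(np.hypot(P[:,0]-.526,P[:,1]+.2)<.12)&(P[:,2]>.048); print('tab',len(P[m]),P[m].mean(0).round(4),P[m].min(0).round(4),P[m].max(0).round(4))
E
```

```text
scene0 tray (((514.0184936523438, -197.44549560546875), (158.76962280273438, 200.49998474121094), 74.54708099365234), np.int64(5110))
cr (((534.0862426757812, 173.4778594970703), (162.200439453125, 191.87863159179688), 82.62947082519531), np.int64(2172))
0.026 0.034 664 [0.5323 0.167  0.0292]
0.042 0.05 290 [0.5083 0.1949 0.0452]
0.06 0.09 74 [0.5202 0.2141 0.0761]
0.036 0.0395 117 [0.5044 0.1424 0.0376]
bed ((527.3362426757812, 166.89813232421875), (138.97695922851562, 101.65239715576172), 22.208316802978516)
tab 357 [ 0.5162 -0.2     0.0549] [ 0.444  -0.2667  0.0481] [ 0.5759 -0.1479  0.0744]
side0 tray (((510.8721923828125, -217.8622589111328), (199.77821350097656, 202.94473266601562), 74.44468688964844), np.int64(2224))
cr (((536.4330444335938, 169.3794403076172), (169.56800842285156, 194.73377990722656), 81.73072814941406), np.int64(2262))
0.026 0.034 609 [0.532  0.168  0.0313]
0.042 0.05 313 [0.5036 0.1947 0.0473]
0.06 0.09 80 [0.5161 0.2185 0.0784]
0.036 0.0395 85 [0.4995 0.1643 0.0381]
bed ((523.356201171875, 161.857666015625), (114.0509262084961, 141.5557098388672), 52.56287384033203)
tab 240 [ 0.5144 -0.1941  0.0551] [ 0.4325 -0.2746  0.048 ] [ 0.6055 -0.1169  0.0765]
```

```bash
python3 - <<'E'
from h import *
z=load('wrist0'); A=att(z['att']); o=observe(); T=R.from_rotvec(o['ee_rot']).as_matrix()
print('cam z world',A[:,2].round(3)); print('cam in tool pos',(T.T@(z['pos']-o['position'])).round(4)); print('cam axes in tool\n',(T.T@A).round(3)); print('tool axes\n',T.round(3))
E
```

```text
cam z world [-0.288 -0.071 -0.955]
cam in tool pos [ 0.0819 -0.0009 -0.1431]
cam axes in tool
 [[-0.    -0.955 -0.297]
 [ 1.    -0.     0.   ]
 [-0.    -0.297  0.955]]
tool axes
 [[ 0.97   0.242 -0.   ]
 [ 0.242 -0.97   0.001]
 [-0.    -0.001 -1.   ]]
```

Emit:
step_arm --series '[[[0.09, 0.022, 0.022, 0.0, 4], [0.09, 0.044, 0.045, 0.0, 8], [0.09, 0.066, 0.068, 0.0, 12], [0.09, 0.088, 0.09, 0.0, 16], [0.09, 0.11, 0.113, 0.0, 20], [0.09, 0.132, 0.135, 0.0, 24], [0.09, 0.154, 0.158, 0.0, 28], [0.09, 0.176, 0.18, 0.0, 32], [0.09, 0.198, 0.203, 0.0, 36], [0.06, 0.22, 0.225, 0.0, 40], [0.06, 0.242, 0.248, 0.0, 44], [0.06, 0.264, 0.27, 0.0, 48], [0.06, 0.286, 0.293, 0.0, 52], [0.06, 0.308, 0.315, 0.0, 56], [0.06, 0.33, 0.338, 0.0, 60], [0.06, 0.35, 0.36, 0.0, 60.5], [0.06, 0.35, 0.36, 0.0, 60.5], [0.06, 0.35, 0.36, 0.0, 60.5]]]' --squeeze 30

```text
clock: 1.65
position: [0.5023, -0.2441, 0.2398]
ee_rot: [-2.496, -1.906, 0.001]
force: [0.2, 0.1, -0.5]
width: 0.654
```

```bash
python3 - <<'E'
from h import *
o=observe(); print(o['position'],o['ee_rot'],o['joints'].round(3),o['clock'],o['width']); shot('wrist','w1')
E
```

```text
[ 0.50227617 -0.2441172   0.23983718] [-2.49556015e+00 -1.90559911e+00  6.09159525e-04] [ 0.637  0.36  -0.375  1.713  0.145  1.097 -0.048] 1.65 0.6537484298655922
```

View pics/w1.png

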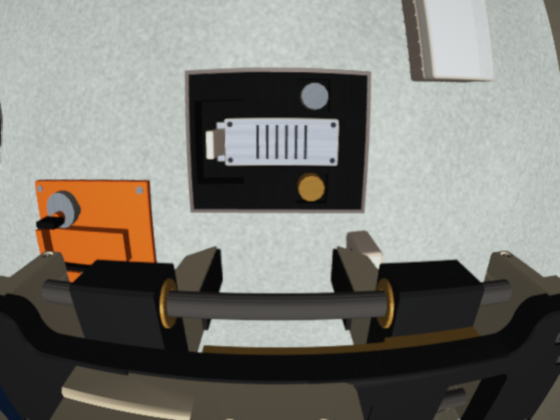

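The wrist view shows the module at about (282,142) and its tab on the left at (212,145). I measure both from this picture.

```bash
cat >> h.py <<'E'
def rays(f,uv):
    z=load(f);K=z['K'];uv=np.atleast_2d(uv).astype(float);x=(uv[:,0]-K[0,2])/K[0,0];y=(uv[:,1]-K[1,2])/K[1,1]
    r=np.hypot(x,y)+1e-9; d=np.stack([x/r*np.sin(r),y/r*np.sin(r),np.cos(r)],-1); return z['pos'],d@att(z['att']).T
def onz(f,uv,h):
    o,d=rays(f,uv); return o+d*((h-o[2])/d[:,2])[:,None]
E
python3 - <<'E'
from h import *
f='w1'; z=load(f); im=z['im']; g=im.astype(int).sum(2)
P=cloud(f,True)
m=(g>330).astype(np.uint8); m[:75]=0;m[205:]=0;m[:,:196]=0;m[:,362:]=0
n,l,s,c=cv2.connectedComponentsWithStats(m)
for i in range(1,n):
    if s[i,4]>100: print(i,s[i],c[i].round(1))
# module: pixels with x>=226
vv,uu=np.nonzero(m); k=(uu>=224)&(vv>115)&(vv<170)&(uu<342)
uv=np.stack([uu[k],vv[k]],-1); X=onz(f,uv,.044)[:,:2]
print('module rect',cv2.minAreaRect((X*1000).astype(np.float32)))
print('module depth z',np.nanmedian(P[vv[k],uu[k],2]))
k=(uu>=200)&(uu<=222)&(vv>115)&(vv<170); Q=P[vv[k],uu[k]]; 
for a,b,q in zip(uu[k][::8],vv[k][::8],Q[::8]): print(a,b,q.round(4))
cv2.imwrite('pics/w1c.png',cv2.resize(cv2.cvtColor(im,cv2.COLOR_RGB2BGR)[90:190,190:350],None,fx=5,fy=5,interpolation=cv2.INTER_CUBIC))
E
```

```text
1 [302  83  26  26 518] [314.4  95.6]
2 [ 217  118  122   48 5008] [279.5 141.2]
3 [206 131   9  28 233] [209.7 144.9]
4 [300 177  23  23 393] [311.  188.1]
module rect ((520.6004028320312, -196.9114990234375), (49.872535705566406, 120.00460052490234), 74.53218078613281)
module depth z 0.043153312780652126
218 122 [ 0.4611 -0.1589  0.0328]
220 123 [ 0.4637 -0.1606  0.0375]
222 124 [ 0.4652 -0.1623  0.0359]
218 126 [ 0.4607 -0.1631  0.0374]
220 127 [ 0.4626 -0.1648  0.0377]
222 128 [ 0.4637 -0.1664  0.0339]
209 131 [ 0.457  -0.1654  0.0706]
210 132 [ 0.4581 -0.1666  0.0727]
210 133 [ 0.4576 -0.1675  0.0719]
210 134 [ 0.4573 -0.1684  0.0718]
210 135 [ 0.4571 -0.1694  0.0719]
210 136 [ 0.4567 -0.1703  0.0715]
210 137 [ 0.4566 -0.1712  0.0723]
210 138 [ 0.4562 -0.1722  0.0717]
210 139 [ 0.4559 -0.1731  0.0717]
210 140 [ 0.4557 -0.174   0.0722]
210 141 [ 0.4554 -0.175   0.072 ]
210 142 [ 0.455  -0.1759  0.0718]
210 143 [ 0.4547 -0.1769  0.0716]
210 144 [ 0.4546 -0.1778  0.0725]
210 145 [ 0.4542 -0.1787  0.0719]
209 146 [ 0.4531 -0.1793  0.0727]
208 147 [ 0.4518 -0.18    0.0725]
207 148 [ 0.4505 -0.1807  0.0722]
206 149 [ 0.4338 -0.1846  0.0085]
214 149 [ 0.4562 -0.1838  0.0689]
213 150 [ 0.4549 -0.1845  0.0688]
212 151 [ 0.4541 -0.185   0.0707]
211 152 [ 0.453  -0.1856  0.0714]
210 153 [ 0.4518 -0.1862  0.0717]
209 154 [ 0.4507 -0.1868  0.0726]
207 155 [ 0.4481 -0.1873  0.0708]
219 155 [ 0.4554 -0.1924  0.0507]
210 156 [ 0.4509 -0.1891  0.0716]
221 156 [ 0.4542 -0.1952  0.0365]
212 157 [ 0.4523 -0.1907  0.0709]
207 158 [ 0.4471 -0.1902  0.0703]
218 158 [ 0.4504 -0.1964  0.0364]
221 159 [ 0.4532 -0.1984  0.0362]
```

View pics/w1c.png

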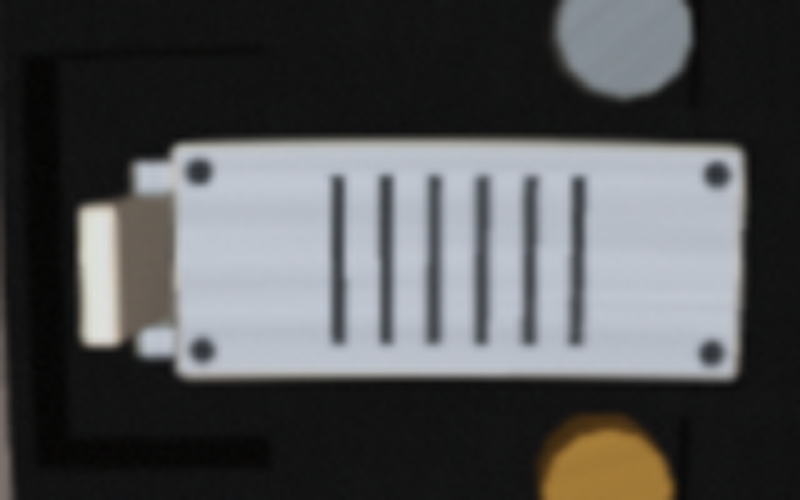

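Emit:
step_arm --series '[[[0.045, -0.02, 0.026, -0.02, -0.2], [0.045, -0.04, 0.053, -0.05, -0.2], [0.045, -0.0487, 0.0657, -0.08, -0.2], [0.045, -0.0487, 0.0657, -0.105, -0.2], [0.045, -0.0487, 0.0657, -0.13, -0.2], [0.045, -0.0487, 0.0657, -0.15, -0.2], [0.045, -0.0487, 0.0657, -0.165, -0.2], [0.045, -0.0487, 0.0657, -0.175, -0.2], [0.045, -0.0487, 0.0657, -0.175, -0.2], [0.045, -0.0487, 0.0657, -0.175, -0.2]]]'

```text
clock: 2.53
position: [0.4521, -0.1808, 0.0648]
ee_rot: [-2.503, -1.896, 0.003]
force: [0.6, -0.8, 0.7]
width: 0.49
```

```bash
python3 - <<'E'
from h import *
o=observe(); print(o['position'],o['ee_rot'],o['clock'],o['width'],o['force']); shot('wrist','w2')
E
```

```text
[ 0.45209285 -0.18083152  0.06483715] [-2.50253324 -1.89624716  0.00333354] 2.5333 0.4904040911194973 [ 0.57378913 -0.82531708  0.72113243]
```

View pics/w2.png

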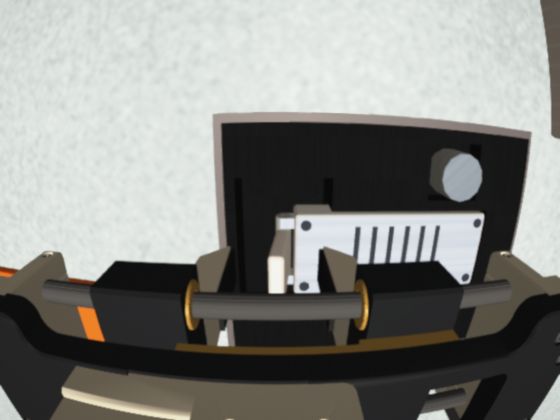

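The tab at (276,270) is between the fingers. I make a small correction and then close.

Emit:
step_arm --series '[[[0.045, 0.0015, 0.0024, 0, 0.2], [0.03, 0.0015, 0.0024, 0, 0.2], [0.02, 0.0015, 0.0024, 0, 0.2], [0.012, 0.0015, 0.0024, 0, 0.2], [0.004, 0.0015, 0.0024, 0, 0.2], [0.0, 0.0015, 0.0024, 0, 0.2], [0.0, 0.0015, 0.0024, 0, 0.2], [0.0, 0.0015, 0.0024, 0, 0.2], [0.0, 0.0015, 0.0024, 0, 0.2], [0.0, 0.0015, 0.0024, 0, 0.2]]]' --squeeze 35

```text
clock: 3.42
position: [0.4542, -0.1784, 0.0653]
ee_rot: [-2.5, -1.901, 0.002]
force: [1.0, 0.0, -1.5]
width: 0.083
```

```bash
python3 - <<'E'
from h import *
o=observe(); print(o['position'],o['ee_rot'],o['clock'],o['width'],o['width']*.0918,o['force'])
p0=np.array([-67,33.]); e=np.array([np.cos(-.27),np.sin(-.27)])
for th in np.arange(.08,1.6,.08):
    s,c=np.sin(th),np.cos(th); x=59-11*s-126*c; zz=22+126*s+11*c
    d=(x+66.5)*e; print(th.round(2),(d/1000).round(4),round((zz-33)/1000,4))
E
```

```text
[ 0.45421959 -0.17841129  0.06534707] [-2.49988932e+00 -1.90148262e+00  1.94924741e-03] 3.4167 0.08297813053360227 0.007617392382984689 [ 1.04355821  0.04186977 -1.45262362]
0.08 [-0.0009  0.0003] 0.01
0.16 [-0.0006  0.0002] 0.0199
0.24 [ 0.0005 -0.0001] 0.0296
0.32 [ 0.0023 -0.0006] 0.0391
0.4 [ 0.005  -0.0014] 0.0482
0.48 [ 0.0083 -0.0023] 0.0569
0.56 [ 0.0124 -0.0034] 0.0652
0.64 [ 0.0172 -0.0048] 0.0731
0.72 [ 0.0227 -0.0063] 0.0804
0.8 [ 0.0287 -0.008 ] 0.0871
0.88 [ 0.0354 -0.0098] 0.0931
0.96 [ 0.0426 -0.0118] 0.0985
1.04 [ 0.0503 -0.0139] 0.1032
1.12 [ 0.0585 -0.0162] 0.1072
1.2 [ 0.0671 -0.0186] 0.1104
1.28 [ 0.076 -0.021] 0.1129
1.36 [ 0.0852 -0.0236] 0.1145
1.44 [ 0.0946 -0.0262] 0.1154
1.52 [ 0.1042 -0.0288] 0.1154
```

Emit:
step_arm --series '[[[0.0, -0.0005, 0.0002, 0.005, 0], [0.0, -0.0009, 0.0003, 0.01, 0], [0.0, -0.0008, 0.0002, 0.015, 0], [0.0, -0.0006, 0.0002, 0.02, 0], [0.0, 0.0, 0.0, 0.025, 0], [0.0, 0.0005, -0.0001, 0.03, 0], [0.0, 0.0014, -0.0003, 0.0345, 0], [0.0, 0.0023, -0.0006, 0.039, 0], [0.0, 0.0036, -0.001, 0.0435, 0], [0.0, 0.005, -0.0014, 0.048, 0], [0.0, 0.0066, -0.0018, 0.0525, 0], [0.0, 0.0083, -0.0023, 0.057, 0], [0.0, 0.0103, -0.0028, 0.061, 0], [0.0, 0.0124, -0.0034, 0.065, 0], [0.0, 0.0148, -0.004, 0.069, 0], [0.0, 0.0172, -0.0048, 0.073, 0], [0.0, 0.0172, -0.0048, 0.073, 0], [0.0, 0.0172, -0.0048, 0.073, 0], [0.0, 0.0172, -0.0048, 0.073, 0]]]'

```text
clock: 5.0
position: [0.4712, -0.1831, 0.1382]
ee_rot: [-2.5, -1.901, 0.002]
force: [-1.2, -0.3, -0.6]
width: 0.088
```

```bash
python3 - <<'E'
from h import *
o=observe(); print(o['position'],o['clock'],o['width'],o['force']); a=shot('wrist','w3')[0];b=shot('scene','s3')[0];c=shot('side','d3')[0]
q=np.zeros((600,800,3),np.uint8); q[:420,:560]=a; q[420:600,:240]=b[210:345,150:330].repeat(1,0)[:135].__class__ and cv2.resize(b[210:345,150:330],(240,180)); q[420:600,260:500]=cv2.resize(c[130:265,260:440],(240,180))
cv2.imwrite('pics/v3.png',q[:,:,::-1])
E
```

```text
[ 0.47119191 -0.18313189  0.13816542] 5.0 0.08794502928717322 [-1.23053727 -0.34952132 -0.58183145]
```

View pics/v3.png

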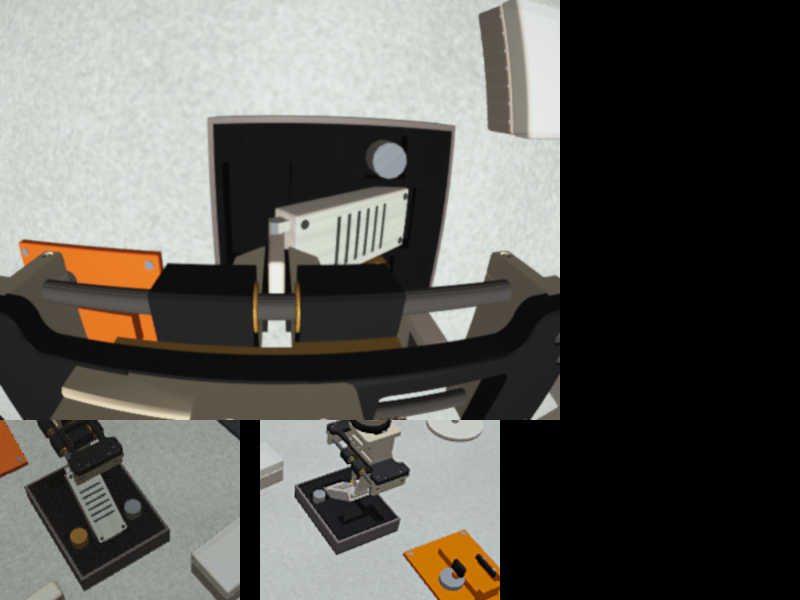

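The wrist view shows the module leaning about 0.6 rad with its toe still in the pocket. I continue tipping to the hang.

Emit:
step_arm --series '[[[0.0, 0.005, -0.0014, 0.007, 0], [0.0, 0.011, -0.003, 0.014, 0], [0.0, 0.018, -0.005, 0.02, 0], [0.0, 0.025, -0.007, 0.0255, 0], [0.0, 0.033, -0.0091, 0.03, 0], [0.0, 0.041, -0.0114, 0.034, 0], [0.0, 0.05, -0.0138, 0.0375, 0], [0.0, 0.059, -0.0162, 0.04, 0], [0.0, 0.068, -0.0188, 0.042, 0], [0.0, 0.075, -0.0205, 0.043, 0], [0.0, 0.081, -0.0225, 0.044, 0], [0.0, 0.085, -0.0235, 0.045, 0], [0.0, 0.0865, -0.024, 0.047, 0], [0.0, 0.0865, -0.024, 0.052, 0], [0.0, 0.0865, -0.024, 0.06, 0], [0.0, 0.0865, -0.024, 0.07, 0], [0.0, 0.0865, -0.024, 0.082, 0], [0.0, 0.0865, -0.024, 0.095, 0], [0.0, 0.0865, -0.024, 0.11, 0], [0.0, 0.0865, -0.024, 0.125, 0]]]'

```text
clock: 6.82
position: [0.5573, -0.207, 0.2647]
ee_rot: [-2.5, -1.901, 0.002]
force: [-0.8, 0.0, -2.7]
width: 0.083
```

```bash
cat > v.py <<'E'
import sys
from h import *
def view(t,sc,sd):
    a=shot('wrist','w'+t)[0];b=shot('scene','s'+t)[0];c=shot('side','d'+t)[0]
    q=np.zeros((600,800,3),np.uint8); q[:300,:400]=cv2.resize(a,(400,300))
    for im,(u,v),x in ((b,sc,0),(c,sd,400)):
        u=min(max(u,67),493);v=min(max(v,50),370)
        q[300:600,x:x+400]=cv2.resize(im[v-50:v+50,u-67:u+66],(400,300),interpolation=cv2.INTER_CUBIC)
    cv2.imwrite('pics/v'+t+'.png',q[:,:,::-1])
E
python3 - <<'E'
from v import *
o=observe(); print(o['position'],o['clock'],o['width'],o['force'],o['joints'].round(2)); view('4',(230,240),(320,170))
E
```

```text
[ 0.55733106 -0.20699149  0.26469191] 6.8167 0.08261207944019183 [-0.80301367  0.02872163 -2.67473131] [ 0.54  0.4  -0.38  1.59  0.16  1.18 -0.15]
```

View pics/v4.png

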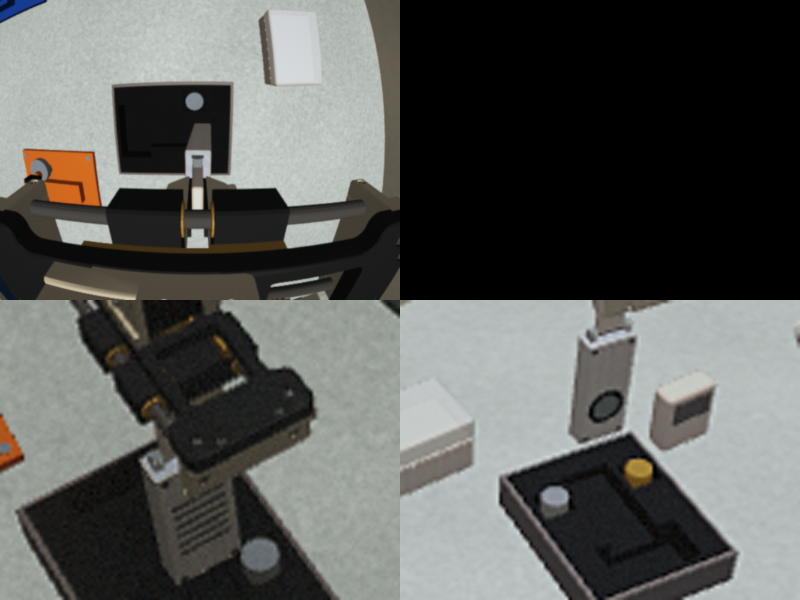

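Emit:
step_arm --series '[[[0.0, 0, 0.003, 0.004, 0], [0.0, -0.001, 0.01, 0.01, 0.5], [0.0, -0.003, 0.021, 0.015, 1], [0.0, -0.005, 0.035, 0.02, 1.5], [0.0, -0.007, 0.053, 0.02, 2], [0.0, -0.01, 0.073, 0.02, 2.5], [0.0, -0.013, 0.094, 0.02, 3], [0.0, -0.016, 0.116, 0.02, 3.5], [0.0, -0.019, 0.138, 0.02, 4], [0.0, -0.022, 0.16, 0.02, 4.5], [0.0, -0.025, 0.182, 0.02, 5], [0.0, -0.028, 0.203, 0.02, 5.5], [0.0, -0.03, 0.222, 0.02, 6], [0.0, -0.032, 0.239, 0.02, 6.5], [0.0, -0.034, 0.253, 0.02, 7], [0.0, -0.035, 0.264, 0.02, 7.5], [0.0, -0.035, 0.272, 0.02, 8], [0.0, -0.035, 0.277, 0.02, 8], [0.0, -0.035, 0.277, 0.02, 8], [0.0, -0.035, 0.277, 0.02, 8]]]'

```text
clock: 8.63
position: [0.5234, 0.0693, 0.2846]
ee_rot: [2.361, 2.07, -0.0]
force: [0.0, -0.7, -2.6]
width: 0.083
```

```bash
python3 - <<'E'
from h import *
o=observe(); print(o['position'],o['ee_rot'],o['clock'],o['width'],o['force'],o['joints'].round(2)); shot('wrist','w5')
E
```

```text
[0.52338931 0.06932189 0.28463382] [ 2.36123384e+00  2.06997884e+00 -2.09299494e-04] 8.6333 0.08308211274483053 [ 0.0128894  -0.72481429 -2.59073079] [ 0.18  0.29 -0.53  1.71  0.16  1.18 -0.52]
```

View pics/w5.png

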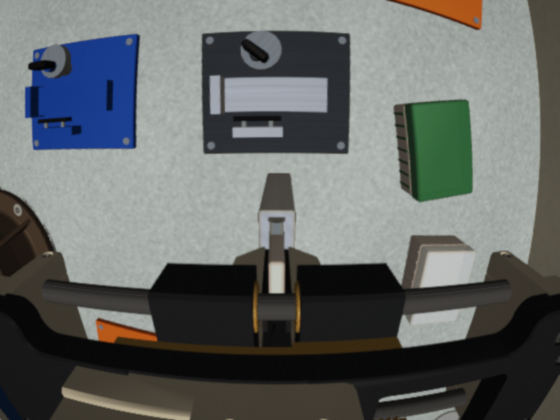

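The steel cradle is clear: bed (276,95), stop (215,95), pad block (258,132), knob (254,48). I measure the bed, the base and the knob.

```bash
python3 - <<'E'
from h import *
f='w5'; z=load(f); im=z['im']; g=im.astype(int).sum(2)
cv2.imwrite('pics/w5c.png',cv2.resize(cv2.cvtColor(im,cv2.COLOR_RGB2BGR)[25:160,195:360],None,fx=4.4,fy=4.4,interpolation=cv2.INTER_CUBIC))
m=(g>330).astype(np.uint8); q=np.zeros_like(m); q[30:158,203:350]=m[30:158,203:350]
n,l,s,c=cv2.connectedComponentsWithStats(q)
for i in range(1,n):
    if s[i,4]>40: print(i,s[i],c[i].round(1))
    if s[i,4]>1500 and s[i,4]<6000:
        v,u=np.nonzero(l==i); X=onz(f,np.stack([u,v],-1),.030)[:,:2]; print('bed rect',cv2.minAreaRect((X*1000).astype(np.float32)))
P=cloud(f,True)
mk=(np.hypot(P[...,0]-.535,P[...,1]-.17)<.12)
for lo,hi,nm in [(.026,.034,'bed'),(.008,.016,'base'),(.055,.095,'knob')]:
    v,u=np.nonzero(mk&(P[...,2]>lo)&(P[...,2]<hi)); Q=P[v,u]; print(nm,len(v),Q.mean(0).round(4),cv2.minAreaRect((Q[:,:2]*1000).astype(np.float32)),np.round(Q[:,2].max(),4))
v,u=np.nonzero(mk&(P[...,2]>.009)); X=onz(f,np.stack([u,v],-1),.012)
# base dark fit
E
```

```text
1 [203  30 147  38 952] [267.   43.2]
4 [210  75  11  39 392] [214.7  94.7]
5 [ 224   77  103   35 3490] [275.5  94. ]
bed rect ((536.7139892578125, 171.19711303710938), (42.047462463378906, 123.5467300415039), 82.4552993774414)
6 [203 116 147  42 732] [280.1 154. ]
7 [232 122  51  16 542] [257.  131.2]
bed 3510 [0.5366 0.1718 0.0292] ((536.20849609375, 176.41366577148438), (52.909934997558594, 128.34866333007812), 83.45182037353516) 0.0338
base 11779 [0.5442 0.1726 0.0112] ((537.8176879882812, 176.13519287109375), (160.86090087890625, 190.90785217285156), 82.41382598876953) 0.0158
knob 353 [0.5212 0.2181 0.0788] ((520.5294189453125, 218.852783203125), (12.802902221679688, 32.85948181152344), 45.49843978881836) 0.085
```

View pics/w5c.png

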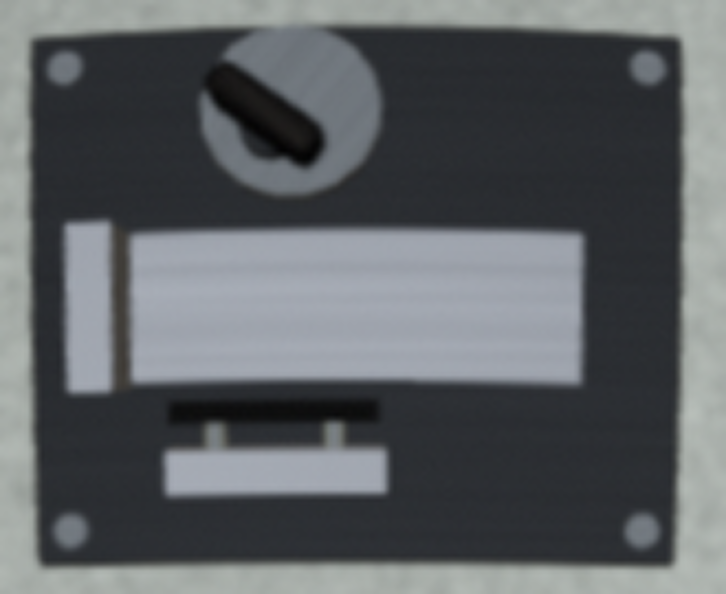

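Bed centre is (0.5367, 0.1712), yaw −7.5°, and the cam is at about 0.65 rad. I move to hover 5 mm above touch at cradle x = −50.

Emit:
step_arm --series '[[[0.0, -0.001, 0.003, 0.0, 0], [0.0, -0.003, 0.009, 0.0, 0], [0.0, -0.006, 0.018, 0.0, 0], [0.0, -0.01, 0.03, 0.0, 0], [0.0, -0.015, 0.045, 0.0, 0], [0.0, -0.02, 0.06, 0.0, 0], [0.0, -0.025, 0.075, 0.0, 0], [0.0, -0.029, 0.088, 0.0, 0], [0.0, -0.033, 0.099, 0.0, 0], [0.0, -0.0355, 0.106, -0.004, 0], [0.0, -0.0362, 0.1092, -0.012, 0], [0.0, -0.0362, 0.1092, -0.023, 0], [0.0, -0.0362, 0.1092, -0.036, 0], [0.0, -0.0362, 0.1092, -0.05, 0], [0.0, -0.0362, 0.1092, -0.063, 0], [0.0, -0.0362, 0.1092, -0.074, 0], [0.0, -0.0362, 0.1092, -0.082, 0], [0.0, -0.0362, 0.1092, -0.086, 0], [0.0, -0.0362, 0.1092, -0.087, 0], [0.0, -0.0362, 0.1092, -0.087, 0]]]'

```text
clock: 10.35
position: [0.4872, 0.1779, 0.1974]
ee_rot: [2.362, 2.069, -0.001]
force: [0.1, 0.1, -1.4]
width: 0.084
```

```bash
python3 - <<'E'
from v import *
o=observe(); print(o['position'],o['ee_rot'],o['clock'],o['width'],o['force'],o['joints'].round(2)); view('6',(320,180),(225,250))
E
```

```text
[0.48721131 0.17791174 0.19739073] [ 2.36206498e+00  2.06911497e+00 -1.09061719e-03] 10.35 0.08402853919930749 [ 0.05589321  0.09191393 -1.42679601] [-0.02  0.37 -0.57  1.85  0.24  0.99 -0.82]
```

View pics/v6.png

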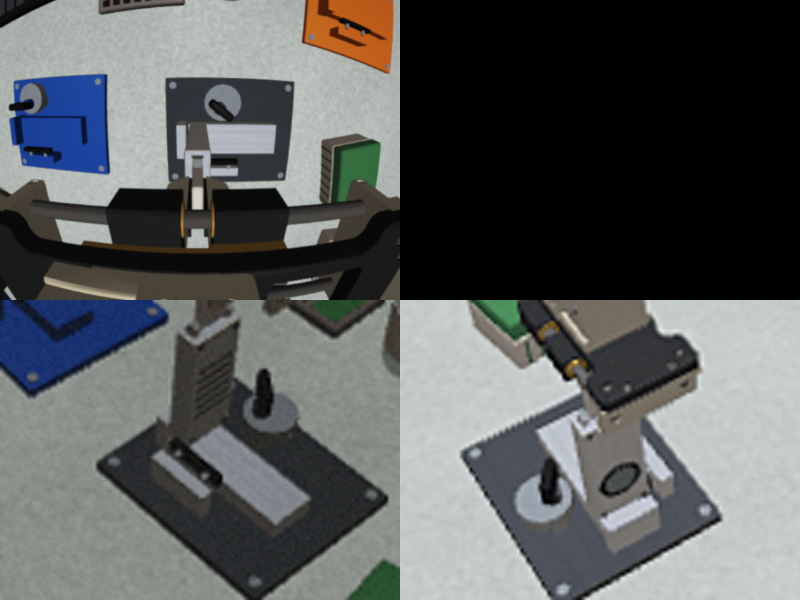

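View pics/w6.png

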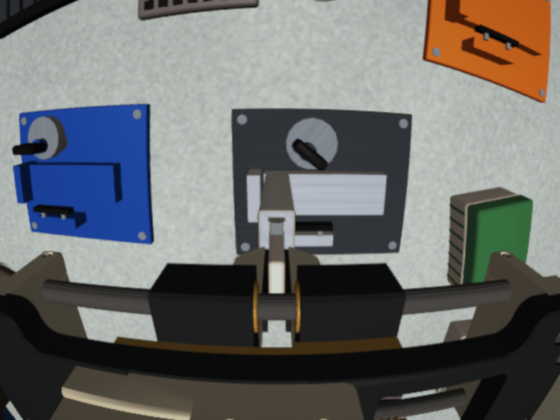

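```bash
python3 - <<'E'
from h import *
c=np.array([.5367,.1712]); a=np.radians(-7.54); M=np.array([[np.cos(a),np.sin(a)],[-np.sin(a),np.cos(a)]])
for f,fi in [('s6',0),('d6',0),('w6',1)]:
    P=cloud(f,fi).reshape(-1,3); L=np.c_[(P[:,:2]-c)@M.T,P[:,2]]*1000
    k=(abs(L[:,0]+50)<20)&(abs(L[:,1])<34)&(L[:,2]>55)&(L[:,2]<150); Q=L[k]
    print(f,k.sum(),'x',np.percentile(Q[:,0],[2,50,98]).round(1),'y',np.percentile(Q[:,1],[1,3,50,97,99]).round(1))
    for lo in (60,90,120):
        q=Q[(Q[:,2]>lo)&(Q[:,2]<lo+30)]; 
        if len(q)>10: print(lo,np.percentile(q[:,0],[5,50,95]).round(1),np.percentile(q[:,1],[1,99]).round(1))
    k=(abs(L[:,0])<70)&(abs(L[:,1])<30)&(L[:,2]>26)&(L[:,2]<33)&(L[:,0]>-30); Q=L[k]; print(' bed',np.percentile(Q[:,0],[2,98]).round(1),np.percentile(Q[:,1],[2,98]).round(1),Q[:,2].mean().round(1))
E
```

```text
s6 541 x [-60.3 -41.4 -38.9] y [-29.2 -28.8 -14.9  19.2  20.7]
60 [-58.6 -41.4 -39.2] [-29.5  20. ]
90 [-58.2 -41.4 -39.4] [-29.   20.8]
120 [-59.1 -41.5 -39.5] [-29.1  20.9]
 bed [-27.   58.2] [-23.6  18.2] 28.9
d6 493 x [-61.9 -59.8 -43.4] y [-26.8 -25.4   1.7  21.8  21.9]
60 [-61.4 -59.8 -46.6] [-26.7  21.9]
90 [-61.5 -59.7 -47.8] [-26.4  21.9]
120 [-61.5 -59.9 -46.3] [-26.3  22.1]
 bed [-21.5  61. ] [-9.  18.1] 31.1
w6 896 x [-59.  -48.5 -38.3] y [22.7 23.5 24.3 24.6 24.7]
60 [-58.  -48.3 -38.8] [22.7 24.5]
90 [-58.3 -48.4 -38.9] [22.5 24.6]
120 [-58.4 -48.6 -39.3] [23.1 24.7]
 bed [-28.2  60.4] [-20.1  20.9] 29.2
```

Emit:
step_arm --series '[[[0.0, 0.0002, 0.0013, -0.001, 0], [0.0, 0.0002, 0.0013, -0.002, 0], [0.0, 0.0002, 0.0013, -0.003, 0], [0.0, 0.0002, 0.0013, -0.004, 0], [0.0, 0.0002, 0.0013, -0.005, 0], [0.0, 0.0002, 0.0013, -0.005, 0], [0.0, 0.0002, 0.0013, -0.005, 0]]]'

```text
clock: 11.08
position: [0.4876, 0.1795, 0.193]
ee_rot: [2.362, 2.069, 0.001]
force: [0.2, -1.0, -2.1]
width: 0.089
```

```bash
python3 - <<'E'
from h import *
o=observe(); print(o['position'],o['clock'],o['width'],o['force'])
ex=np.array([.9914,-.1312]); hz0=160.
for p in np.arange(0,1.58,.08):
    s,c=np.sin(p),np.cos(p)
    if p<.37: hx,hz=-50+126*s,34+126*c
    else: hx,hz=-39.7-11*c+126*s,30+11*s+126*c
    d=(hx+50)*ex/1000; print(p.round(2),d.round(4),round((hz-hz0)/1000,4))
E
```

```text
[0.48764479 0.17948938 0.19300382] 11.0833 0.08935373068468669 [ 0.2260602  -1.02254427 -2.07330524]
0.0 [ 0. -0.] 0.0
0.08 [ 0.01   -0.0013] -0.0004
0.16 [ 0.0199 -0.0026] -0.0016
0.24 [ 0.0297 -0.0039] -0.0036
0.32 [ 0.0393 -0.0052] -0.0064
0.4 [ 0.0488 -0.0065] -0.0097
0.48 [ 0.0582 -0.0077] -0.0132
0.56 [ 0.0673 -0.0089] -0.0174
0.64 [ 0.0761 -0.0101] -0.0224
0.72 [ 0.0844 -0.0112] -0.028
0.8 [ 0.0922 -0.0122] -0.0343
0.88 [ 0.0995 -0.0132] -0.0412
0.96 [ 0.1063 -0.0141] -0.0487
1.04 [ 0.1124 -0.0149] -0.0567
1.12 [ 0.1179 -0.0156] -0.0652
1.2 [ 0.1227 -0.0162] -0.0741
1.28 [ 0.1268 -0.0168] -0.0833
1.36 [ 0.1301 -0.0172] -0.0929
1.44 [ 0.1326 -0.0176] -0.1027
1.52 [ 0.1344 -0.0178] -0.1126
```

Emit:
step_arm --series '[[[0.0, 0, -0.0004, -0.001, 0], [0.0, 0, -0.0004, -0.002, 0], [0.0, 0, -0.0004, -0.0025, 0], [0.0, 0, -0.0004, -0.0025, 0], [0.0, 0, -0.0004, -0.0025, 0]]]'

```text
clock: 11.5
position: [0.4891, 0.1796, 0.1921]
ee_rot: [2.361, 2.068, 0.006]
force: [0.3, -0.2, 9.4]
width: 0.087
```

```bash
python3 - <<'E'
from h import *
o=observe(); print(o['position'],o['clock'],o['width'],o['force'])
E
```

```text
[0.48907485 0.17960297 0.19206241] 11.5 0.08739803655117935 [ 0.26167229 -0.16339952  9.35174379]
```

Contact (9 N). Now I follow the lay-down arc, first part.

Emit:
step_arm --series '[[[0.0, 0.005, -0.0007, 0.0, 0], [0.0, 0.01, -0.0013, -0.0005, 0], [0.0, 0.015, -0.002, -0.001, 0], [0.0, 0.02, -0.0026, -0.0017, 0], [0.0, 0.025, -0.0033, -0.0026, 0], [0.0, 0.03, -0.0039, -0.0037, 0], [0.0, 0.035, -0.0046, -0.0051, 0], [0.0, 0.0395, -0.0052, -0.0065, 0], [0.0, 0.044, -0.0058, -0.0081, 0], [0.0, 0.049, -0.0065, -0.0098, 0], [0.0, 0.0535, -0.0071, -0.0115, 0], [0.0, 0.058, -0.0077, -0.0133, 0], [0.0, 0.0625, -0.0083, -0.0153, 0], [0.0, 0.067, -0.0089, -0.0175, 0], [0.0, 0.067, -0.0089, -0.0175, 0], [0.0, 0.067, -0.0089, -0.0175, 0]]]'

```text
clock: 12.83
position: [0.5599, 0.1707, 0.1763]
ee_rot: [2.36, 2.064, 0.015]
force: [4.5, -1.0, 10.3]
width: 0.085
```

```bash
python3 - <<'E'
from v import *
o=observe(); print(o['position'],o['ee_rot'],o['clock'],o['width'],o['force']); view('7',(330,170),(225,250))
E
```

```text
[0.55985549 0.17073427 0.17627797] [2.35998909 2.06380467 0.01481003] 12.8333 0.08535494296521148 [ 4.4643946  -1.04889942 10.2726785 ]
```

View pics/v7.png

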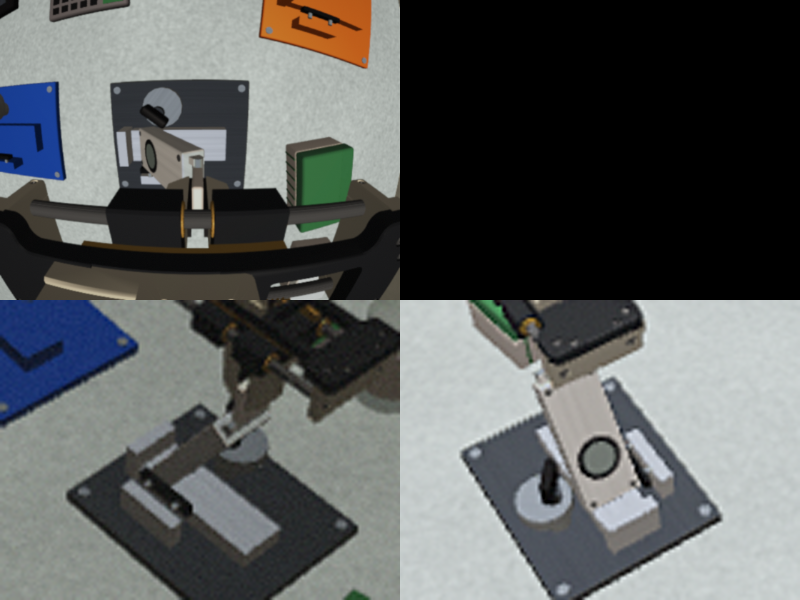

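View pics/w7.png

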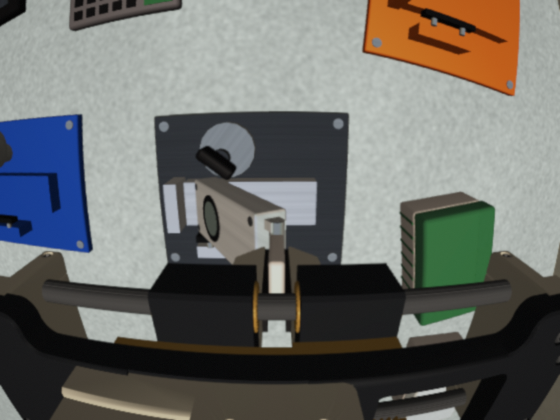

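```bash
python3 - <<'E'
from h import *
ex=np.array([.9914,-.1312]);ey=np.array([.1312,.9914]); f=lambda p:np.array([-32.2-11*np.cos(p)+126*np.sin(p),30+11*np.sin(p)+126*np.cos(p)])
h0=f(.54); n=18
for i in range(1,n+1):
    p=.54+(1.571-.54)*i/n; d=f(p)-h0; w=d[0]*ex-1.3*min(1,i/6)*ey; print(i,p.round(2),(w/1000).round(4),(d[1]/1000).round(4))
E
```

```text
Traceback (most recent call last):
AttributeError: 'float' object has no attribute 'round'
```

```bash
python3 - <<'E'
from h import *
ex=np.array([.9914,-.1312]);ey=np.array([.1312,.9914]); f=lambda p:np.array([-32.2-11*np.cos(p)+126*np.sin(p),30+11*np.sin(p)+126*np.cos(p)])
h0=f(.54); n=18
for i in range(1,n+1):
    p=.54+(1.571-.54)*i/n; d=f(p)-h0; w=d[0]*ex-1.3*min(1,i/6)*ey; print(i,round(p,2),(w/1000).round(4),round(d[1]/1000,4))
E
```

```text
1 0.6 [ 0.0063 -0.0011] -0.0034
2 0.65 [ 0.0125 -0.0021] -0.0071
3 0.71 [ 0.0184 -0.0031] -0.0111
4 0.77 [ 0.0241 -0.0041] -0.0155
5 0.83 [ 0.0295 -0.005 ] -0.0203
6 0.88 [ 0.0346 -0.0059] -0.0253
7 0.94 [ 0.0395 -0.0065] -0.0306
8 1.0 [ 0.044  -0.0071] -0.0362
9 1.06 [ 0.0483 -0.0077] -0.0421
10 1.11 [ 0.0522 -0.0082] -0.0481
11 1.17 [ 0.0557 -0.0087] -0.0544
12 1.23 [ 0.0589 -0.0091] -0.0609
13 1.28 [ 0.0617 -0.0095] -0.0676
14 1.34 [ 0.0641 -0.0098] -0.0744
15 1.4 [ 0.0662 -0.0101] -0.0814
16 1.46 [ 0.0678 -0.0103] -0.0884
17 1.51 [ 0.0691 -0.0104] -0.0956
18 1.57 [ 0.0699 -0.0106] -0.1028
```

Emit:
step_arm --series '[[[0.0, 0.0063, -0.0011, -0.0034, 0], [0.0, 0.0125, -0.0021, -0.0071, 0], [0.0, 0.0184, -0.0031, -0.0111, 0], [0.0, 0.0241, -0.0041, -0.0155, 0], [0.0, 0.0295, -0.005, -0.0203, 0], [0.0, 0.0346, -0.0059, -0.0253, 0], [0.0, 0.0395, -0.0065, -0.0306, 0], [0.0, 0.044, -0.0071, -0.0362, 0], [0.0, 0.0483, -0.0077, -0.0421, 0], [0.0, 0.0522, -0.0082, -0.0481, 0], [0.0, 0.0557, -0.0087, -0.0544, 0], [0.0, 0.0589, -0.0091, -0.0609, 0], [0.0, 0.0589, -0.0091, -0.0609, 0], [0.0, 0.0589, -0.0091, -0.0609, 0]]]'

```text
clock: 14.15
position: [0.6178, 0.1615, 0.1147]
ee_rot: [2.36, 2.065, 0.012]
force: [-0.1, 0.4, -0.5]
width: 0.087
```

```bash
python3 - <<'E'
from v import *
o=observe(); print(o['position'],o['ee_rot'],o['clock'],o['width'],o['force']); view('8',(330,170),(225,250))
c=np.array([.5367,.1712]); a=np.radians(-7.54); M=np.array([[np.cos(a),np.sin(a)],[-np.sin(a),np.cos(a)]]); print('tcp cradle',M@(o['position'][:2]-c))
E
```

```text
[0.61780221 0.16152935 0.11468195] [2.36028515 2.06478388 0.01194557] 14.15 0.08698037331022436 [-0.06110784  0.37443897 -0.53173276]
tcp cradle [0.08166992 0.00105507]
```

View pics/v8.png

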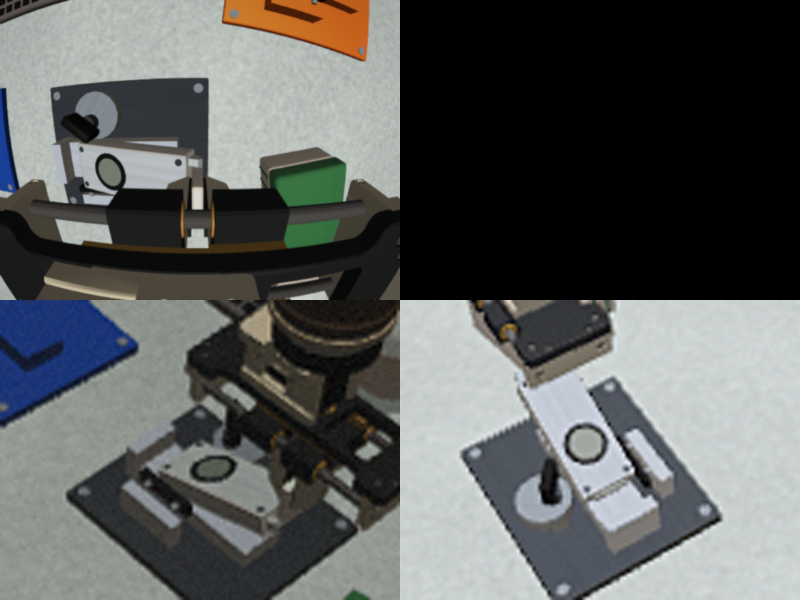

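View pics/w8.png

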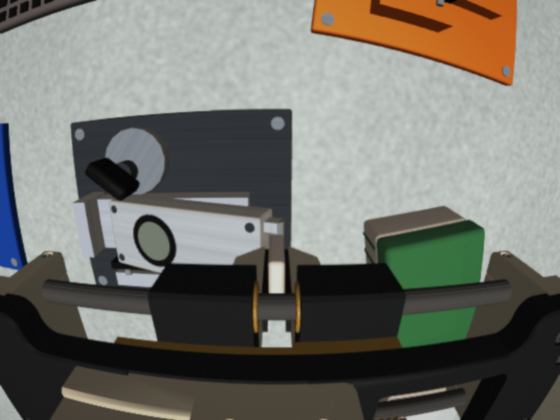

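Emit:
step_arm --series '[[[0.0, 0.0014, -0.0002, -0.0034, 0], [0.0, 0.0028, -0.0004, -0.0067, 0], [0.0, 0.004, -0.0005, -0.01, 0], [0.0, 0.0052, -0.0007, -0.0135, 0], [0.0, 0.0063, -0.0008, -0.017, 0], [0.0, 0.0073, -0.001, -0.0205, 0], [0.0, 0.0081, -0.0011, -0.024, 0], [0.0, 0.0089, -0.0012, -0.0275, 0], [0.0, 0.0096, -0.0013, -0.031, 0], [0.0, 0.0102, -0.0013, -0.0345, 0], [0.0, 0.0107, -0.0014, -0.038, 0], [0.0, 0.011, -0.0015, -0.0405, 0], [0.0, 0.011, -0.0015, -0.0412, 0], [0.0, 0.011, -0.0015, -0.0412, 0], [0.0, 0.011, -0.0015, -0.0412, 0]]]'

```text
clock: 15.55
position: [0.6288, 0.1603, 0.0744]
ee_rot: [2.359, 2.065, 0.013]
force: [-0.6, 0.1, -2.1]
width: 0.08
```

```bash
python3 - <<'E'
from v import *
o=observe(); print(o['position'],o['ee_rot'],o['clock'],o['width'],o['force']); view('9',(330,170),(225,250))
c=np.array([.5367,.1712]); a=np.radians(-7.54); M=np.array([[np.cos(a),np.sin(a)],[-np.sin(a),np.cos(a)]]); print('tcp cradle',M@(o['position'][:2]-c))
E
```

```text
[0.6288003  0.16029982 0.07438165] [2.35943709 2.06501481 0.01325623] 15.55 0.07980130993211795 [-0.64430968  0.11165364 -2.10354263]
tcp cradle [0.09273426 0.00127932]
```

View pics/v9.png

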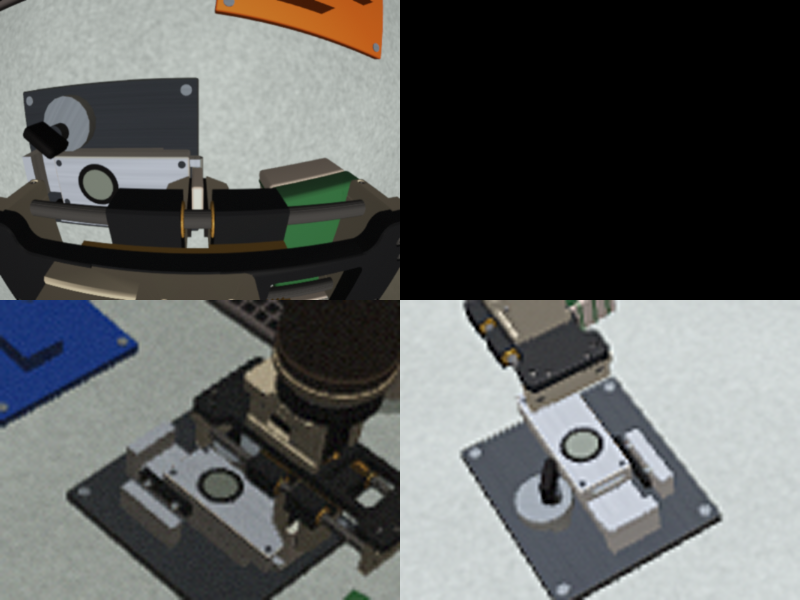

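View pics/w9.png

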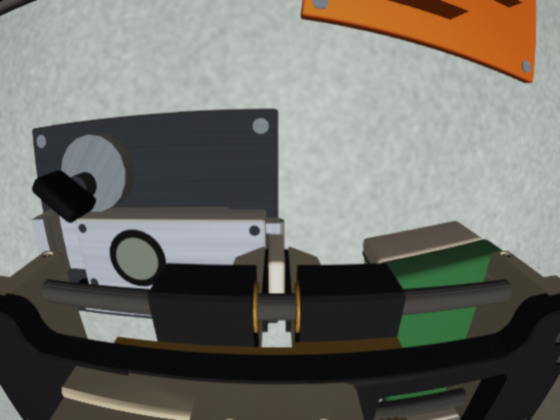

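The module is flat, lens up at wrist (138,257), with the toe still short of the stop. I push it home about 28 mm.

Emit:
step_arm --series '[[[0.0, -0.001, 0.0001, -0.0006, 0], [0.0, -0.003, 0.0003, -0.001, 0], [0.0, -0.006, 0.0006, -0.001, 0], [0.0, -0.009, 0.001, -0.001, 0], [0.0, -0.012, 0.0014, -0.001, 0], [0.0, -0.015, 0.0018, -0.001, 0], [0.0, -0.018, 0.0022, -0.001, 0], [0.0, -0.021, 0.0026, -0.001, 0], [0.0, -0.0235, 0.003, -0.001, 0], [0.0, -0.0255, 0.0033, -0.001, 0], [0.0, -0.027, 0.0035, -0.001, 0], [0.0, -0.028, 0.0036, -0.001, 0], [0.0, -0.028, 0.0036, -0.001, 0], [0.0, -0.028, 0.0036, -0.001, 0]]]'

```text
clock: 16.87
position: [0.6005, 0.1639, 0.0734]
ee_rot: [2.36, 2.065, 0.013]
force: [0.4, 0.2, -1.3]
width: 0.085
```

```bash
python3 - <<'E'
from v import *
o=observe(); print(o['position'],o['ee_rot'],o['clock'],o['width'],o['force']); view('10',(330,170),(225,250))
c=np.array([.5367,.1712]); a=np.radians(-7.54); M=np.array([[np.cos(a),np.sin(a)],[-np.sin(a),np.cos(a)]]); print('tcp cradle',M@(o['position'][:2]-c))
E
```

```text
[0.60054399 0.16394128 0.07343896] [2.35950002 2.06523068 0.01278053] 16.8667 0.08513030098643576 [ 0.42021677  0.19249783 -1.29669131]
tcp cradle [0.06424444 0.00118155]
```

View pics/v10.png

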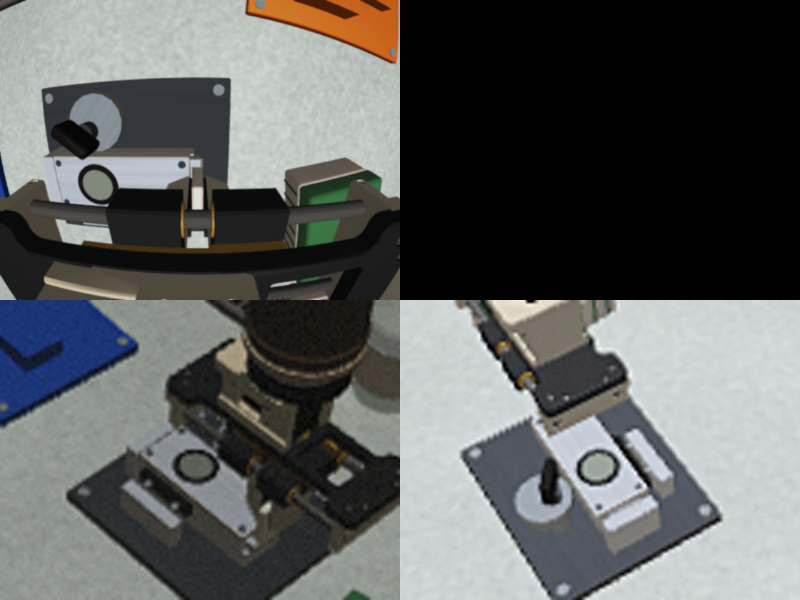

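View pics/w10.png

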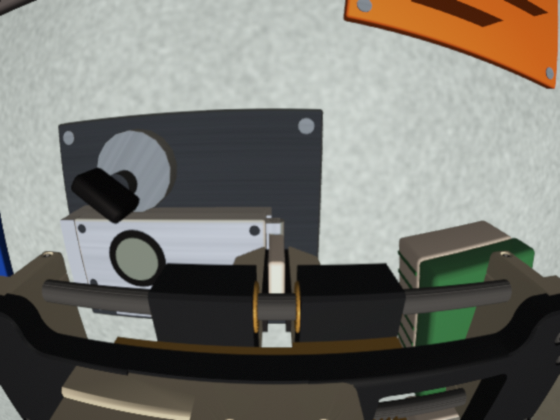

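Emit:
step_arm --series '[[[0.0, -0.001, 0.0001, -0.0005, 0], [0.0, -0.002, 0.0003, -0.0005, 0], [0.0, -0.003, 0.0004, -0.0005, 0], [0.0, -0.003, 0.0004, -0.0005, 0], [0.0, -0.003, 0.0004, -0.0005, 0]]]'

```text
clock: 17.43
position: [0.6001, 0.164, 0.0737]
ee_rot: [2.359, 2.062, 0.019]
force: [7.4, -1.4, -1.5]
width: 0.083
```

```bash
python3 - <<'E'
from v import *
o=observe(); print(o['position'],o['clock'],o['width'],o['force'])
c=np.array([.5367,.1712]); a=np.radians(-7.54); M=np.array([[np.cos(a),np.sin(a)],[-np.sin(a),np.cos(a)]]); print('tcp cradle',M@(o['position'][:2]-c))
E
```

```text
[0.60005017 0.16402717 0.07369027] 17.4333 0.08306950829374617 [ 7.39376449 -1.35142703 -1.5188597 ]
tcp cradle [0.06374361 0.0012019 ]
```

At the stop (7 N). I relax, open and rise.

Emit:
step_arm --series '[[[0.0, 0.001, -0.0001, 0, 0], [0.0, 0.001, -0.0001, 0, 0], [0.012, 0.001, -0.0001, 0, 0], [0.02, 0.001, -0.0001, 0, 0], [0.03, 0.001, -0.0001, 0, 0], [0.03, 0.001, -0.0001, 0, 0], [0.03, 0.001, -0.0001, 0, 0], [0.03, 0.001, -0.0001, 0.01, 0], [0.03, 0.001, -0.0001, 0.03, 0], [0.03, 0.001, -0.0001, 0.06, 0], [0.03, 0.001, -0.0001, 0.09, 0], [0.03, -0.01, -0.03, 0.12, 0], [0.03, -0.03, -0.06, 0.15, 0], [0.03, -0.05, -0.09, 0.17, 0], [0.03, -0.05, -0.09, 0.17, 0], [0.03, -0.05, -0.09, 0.17, 0]]]'

```text
clock: 18.77
position: [0.5501, 0.0717, 0.2463]
ee_rot: [2.36, 2.056, 0.022]
force: [0.5, -0.1, 0.0]
width: 0.326
```

```bash
python3 - <<'E'
from v import *
o=observe(); print(o['position'],o['ee_rot'],o['clock'],o['width'],o['force'],o['joints'].round(2)); view('11',(330,170),(225,250))
f='w11'; P=cloud(f,True); c=np.array([.5367,.1712]); a=np.radians(-7.54); M=np.array([[np.cos(a),np.sin(a)],[-np.sin(a),np.cos(a)]])
L=np.concatenate([(P[...,:2]-c)@M.T,P[...,2:]],-1)
k=(abs(L[...,0])<75)&(abs(L[...,1])<35)&(L[...,2]>.047)&(L[...,2]<.057)
Q=L[k]; print('top z',np.percentile(Q[:,2],[5,50,95]),cv2.minAreaRect((Q[:,:2]*1000).astype(np.float32)))
g=load(f)['im'].astype(int).sum(2); 
A=np.c_[Q[:,:2],np.ones(len(Q))]; print('plane slope',np.linalg.lstsq(A,Q[:,2],rcond=None)[0])
k=(np.hypot(L[...,0]+.022,L[...,1]-.046)<.025)&(L[...,2]>.06)&(L[...,2]<.095); Q=L[k]; print('knob cradle frame',cv2.minAreaRect((Q[:,:2]*1000).astype(np.float32)),Q.mean(0))
E
```

```text
[0.55014929 0.0716706  0.24632151] [2.35982717 2.05591057 0.02182031] 18.7667 0.32562679240251835 [ 0.51344211 -0.06281109  0.04900251] [ 0.18  0.36 -0.55  1.72  0.21  1.1  -0.57]
top z [0.04833882 0.05122011 0.05309389] ((-0.1205596923828125, -34.321441650390625), (355.20819091796875, 641.4741821289062), 49.8961181640625)
plane slope [ 0.00346764 -0.00092759  0.05111783]
knob cradle frame ((-21.170513153076172, 45.67325973510742), (10.508127212524414, 31.172412872314453), 53.6110725402832) [-0.02022737  0.0444956   0.08065872]
```

View pics/w11.png

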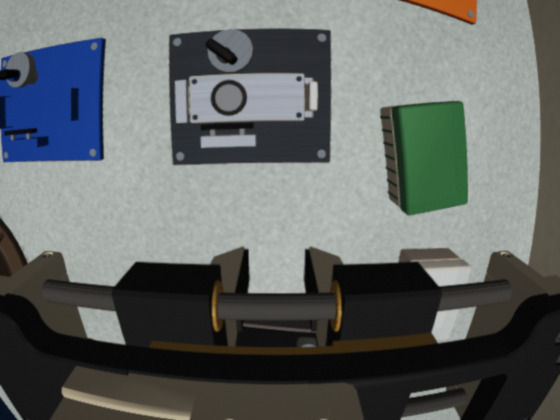

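The module sits at the stop, lens up at wrist (229,98), and the knob bar is at (222,48). I go over the knob with the jaws across the bar.

Emit:
step_arm --series '[[[0.035, -0.003, 0.012, 0, 4], [0.035, -0.006, 0.025, 0, 8], [0.035, -0.009, 0.038, 0, 13], [0.035, -0.012, 0.052, -0.01, 18], [0.035, -0.015, 0.066, -0.02, 23], [0.035, -0.018, 0.08, -0.03, 28], [0.035, -0.02, 0.094, -0.04, 33], [0.035, -0.022, 0.108, -0.05, 38], [0.035, -0.024, 0.122, -0.06, 43], [0.035, -0.026, 0.134, -0.07, 48], [0.035, -0.028, 0.143, -0.08, 52], [0.035, -0.0284, 0.1476, -0.09, 54], [0.035, -0.0284, 0.1476, -0.1, 54], [0.035, -0.0284, 0.1476, -0.115, 54], [0.035, -0.0284, 0.1476, -0.115, 54], [0.035, -0.0284, 0.1476, -0.115, 54]]]'

```text
clock: 20.25
position: [0.5213, 0.2222, 0.1274]
ee_rot: [-1.169, -2.916, -0.02]
force: [-0.6, -0.2, 0.5]
width: 0.384
```

```bash
python3 - <<'E'
from v import *
o=observe(); print(o['position'],o['ee_rot'],o['clock'],o['width'],o['force'],o['joints'].round(2)); view('12',(340,160),(210,260))
T=R.from_rotvec(o['ee_rot']).as_matrix(); print(np.degrees(np.arctan2(T[1,1],T[0,1])),T[:,2])
E
```

```text
[0.52127166 0.22224725 0.12741703] [-1.16873636 -2.91562335 -0.02015517] 20.25 0.38398808614361585 [-0.62171393 -0.23973996  0.49812002] [ 0.02  0.57 -0.73  1.81  0.45  0.93 -0.1 ]
46.31121228119548 [ 0.00442095  0.01205291 -0.99991759]
```

View pics/w12.png

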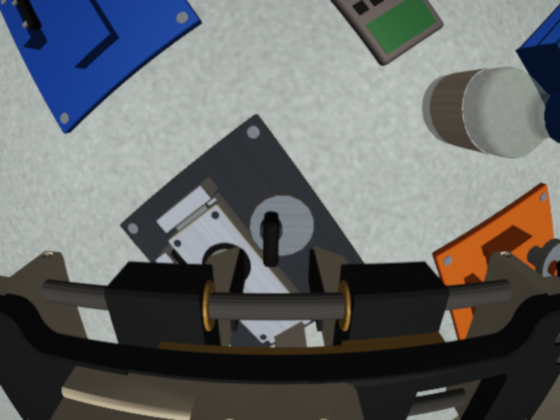

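View pics/v12.png

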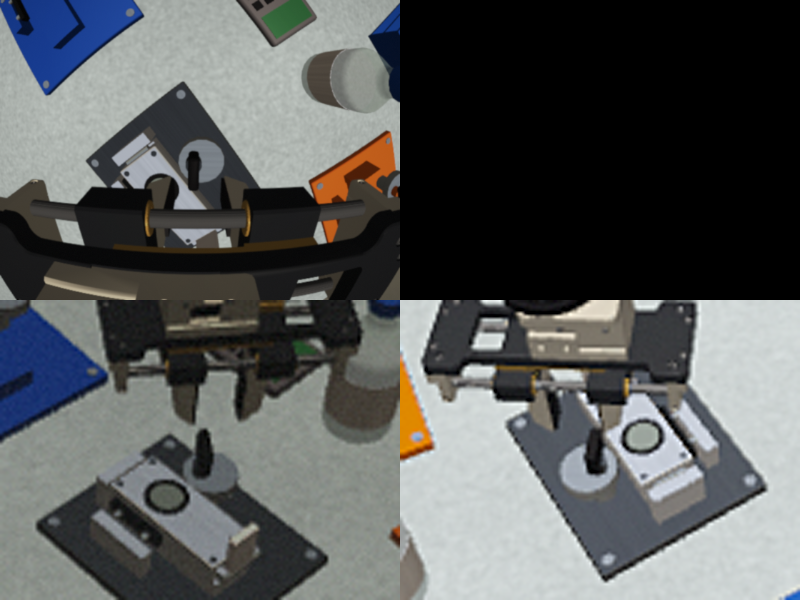

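Emit:
step_arm --series '[[[0.035, 0.0004, -0.0015, -0.012, 0], [0.035, 0.0004, -0.0028, -0.025, 0], [0.035, 0.0004, -0.0028, -0.038, 0], [0.035, 0.0004, -0.0028, -0.048, 0], [0.035, 0.0004, -0.0028, -0.0514, 0], [0.035, 0.0004, -0.0028, -0.0514, 0], [0.035, 0.0004, -0.0028, -0.0514, 0]]]'

```text
clock: 20.98
position: [0.5224, 0.2202, 0.0775]
ee_rot: [1.167, 2.915, 0.024]
force: [-0.7, -0.2, 0.1]
width: 0.38
```

```bash
python3 - <<'E'
from v import *
o=observe(); print(o['position'],o['ee_rot'],o['clock'],o['width'],o['force'],o['joints'].round(2)); shot('wrist','w13')
E
```

```text
[0.52242983 0.22022802 0.07746621] [1.16736597 2.91508149 0.02351444] 20.9833 0.38021982908471236 [-0.71380679 -0.23959167  0.10149667] [-0.01  0.63 -0.68  1.86  0.52  0.83 -0.15]
```

View pics/w13.png

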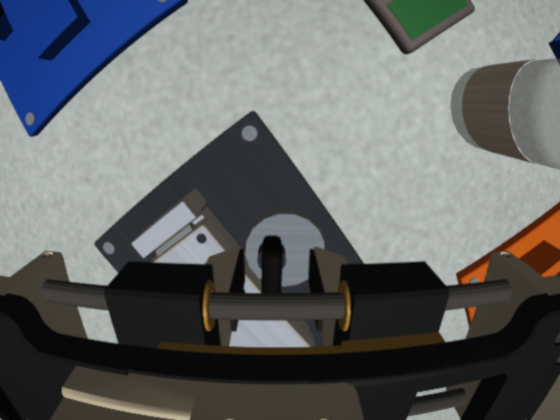

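The bar is between the jaws at (272,260). I close on it.

Emit:
step_arm --series '[[[0.02, -0.0005, -0.0008, 0, 0], [0.012, -0.0005, -0.0008, 0, 0], [0.004, -0.0005, -0.0008, 0, 0], [0.0, -0.0005, -0.0008, 0, 0], [0.0, -0.0005, -0.0008, 0, 0], [0.0, -0.0005, -0.0008, 0, 0], [0.0, -0.0005, -0.0008, 0, 0]]]' --squeeze 20

```text
clock: 21.62
position: [0.5211, 0.2182, 0.078]
ee_rot: [1.168, 2.915, 0.019]
force: [-4.2, -4.5, 7.3]
width: 0.108
```

```bash
python3 - <<'E'
from v import *
o=observe(); print(o['position'],o['clock'],o['width']*.0918,o['force'],o['ft_torque'])
T=R.from_rotvec(o['ee_rot']).as_matrix(); print(np.degrees(np.arctan2(T[1,1],T[0,1])))
E
```

```text
[0.52108088 0.21816956 0.07795162] 21.6167 0.009913509552375101 [-4.15084834 -4.53169372  7.33573551] [-1.20508455  1.01688392 -0.10257117]
46.318541152768056
```

Emit:
step_arm --series '[[[0.0, 0, 0, 0, -4], [0.0, 0, 0, 0, -8], [0.0, 0, 0, 0, -12], [0.0, 0, 0, 0, -16], [0.0, 0, 0, 0, -20], [0.0, 0, 0, 0, -24], [0.0, 0, 0, 0, -28], [0.0, 0, 0, 0, -32], [0.0, 0, 0, 0, -36], [0.0, 0, 0, 0, -40], [0.0, 0, 0, 0, -44], [0.0, 0, 0, 0, -48], [0.0, 0, 0, 0, -52], [0.0, 0, 0, 0, -56], [0.0, 0, 0, 0, -60], [0.0, 0, 0, 0, -64], [0.0, 0, 0, 0, -68], [0.0, 0, 0, 0, -72], [0.0, 0, 0, 0, -72], [0.0, 0, 0, 0, -72]]]'

```text
clock: 23.28
position: [0.52, 0.2181, 0.078]
ee_rot: [2.651, 1.671, 0.012]
force: [-5.1, -1.6, 5.8]
width: 0.106
```

```bash
python3 - <<'E'
from v import *
o=observe(); print(o['position'],o['clock'],o['width']*.0918,o['force'],o['ft_torque'],o['joints'].round(2))
T=R.from_rotvec(o['ee_rot']).as_matrix(); y=np.degrees(np.arctan2(T[1,1],T[0,1])); print(y,'cam~',np.radians(90-7.54-y)); view('14',(340,160),(210,260))
E
```

```text
[0.51997324 0.2181363  0.07798742] 23.2833 0.009744590904646189 [-5.12967469 -1.58397028  5.78579353] [-0.24002028  1.43044211  0.01768011] [-0.24  0.55 -0.35  1.88  0.28  0.75 -1.2 ]
-25.530196832353663 cam~ 1.8847844946013224
```

View pics/v14.png

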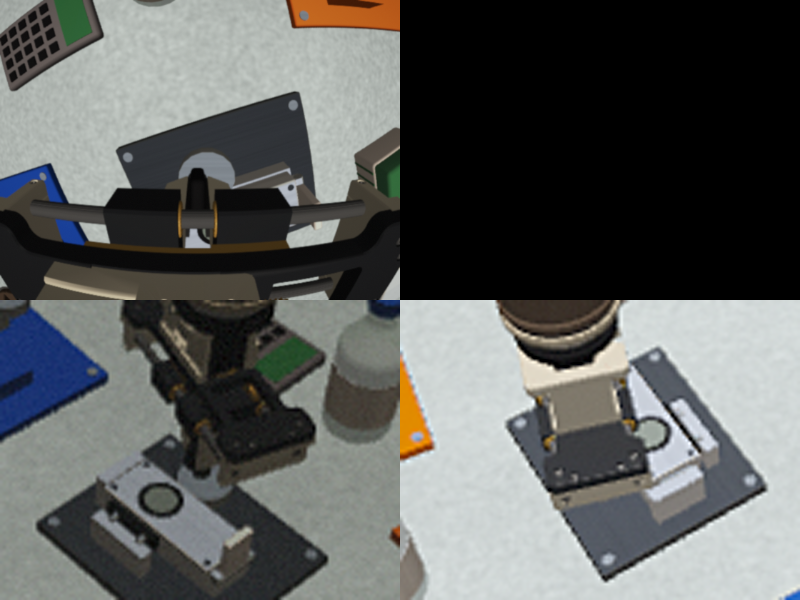

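Emit:
step_arm --series '[[[0.012, 0, 0, 0, 0], [0.02, 0, 0, 0, 0], [0.03, 0, 0, 0, 0], [0.035, 0, 0, 0, 0], [0.035, 0, 0, 0, 0], [0.035, 0, 0, 0, 0], [0.035, 0, 0, 0.01, 0], [0.035, 0, 0, 0.03, 0], [0.035, 0, 0, 0.06, 0], [0.035, 0, 0, 0.09, 0], [0.035, 0, -0.03, 0.12, 4], [0.035, 0, -0.06, 0.15, 8], [0.035, 0, -0.09, 0.17, 12], [0.035, 0, -0.12, 0.17, 16], [0.035, 0, -0.14, 0.17, 18], [0.035, 0, -0.14, 0.17, 18], [0.035, 0, -0.14, 0.17, 18]]]'

```text
clock: 24.85
position: [0.52, 0.0768, 0.2487]
ee_rot: [2.36, 2.063, 0.014]
force: [-0.4, 0.3, 0.2]
width: 0.384
```

```bash
python3 - <<'E'
from v import *
o=observe(); print(o['position'],o['clock'],o['width'],o['force']); view('15',(340,160),(210,260))
f='w15'; P=cloud(f,True); c=np.array([.5367,.1712]); a=np.radians(-7.54); M=np.array([[np.cos(a),np.sin(a)],[-np.sin(a),np.cos(a)]])
L=np.concatenate([(P[...,:2]-c)@M.T,P[...,2:]],-1)
k=(abs(L[...,0])<58)&(abs(L[...,1]+3)<22)&(L[...,2]>.045)&(L[...,2]<.06); Q=L[k]
A=np.c_[Q[:,:2],np.ones(len(Q))]; print('plane',np.linalg.lstsq(A,Q[:,2],rcond=None)[0],np.median(Q[:,2]))
k=(np.hypot(L[...,0]+.022,L[...,1]-.046)<.025)&(L[...,2]>.06)&(L[...,2]<.095); Q=L[k]; print('knob',cv2.minAreaRect((Q[:,:2]*1000).astype(np.float32)))
E
```

```text
[0.5200173  0.07683142 0.24874708] 24.85 0.384307767151523 [-0.35116431  0.32151209  0.20048813]
plane [ 0.00795077 -0.01469522  0.05018577] 0.05089579412514195
knob ((-21.611188888549805, 46.06868362426758), (32.72346115112305, 10.316630363464355), 71.9688949584961)
```

View pics/v15.png

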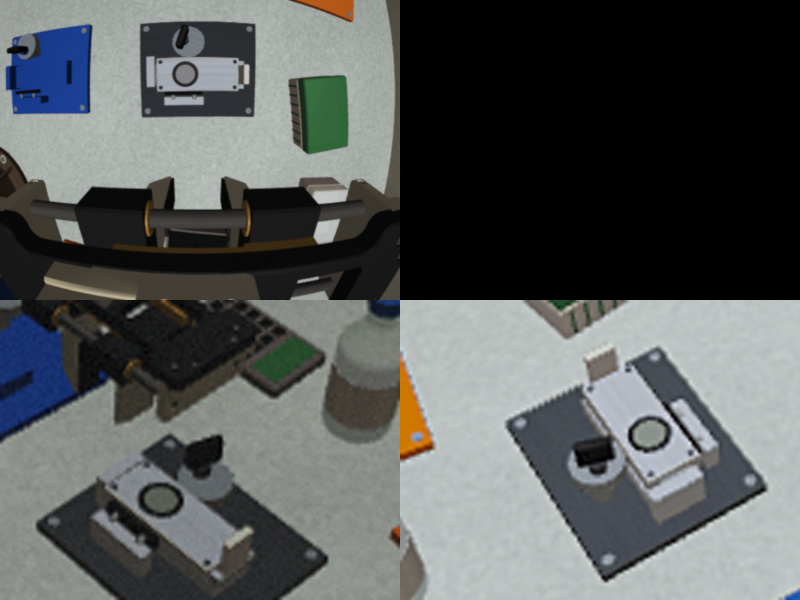

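View pics/w15.png

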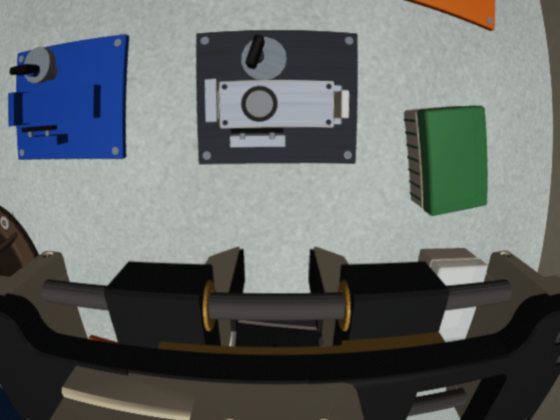

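```bash
python3 - <<'E'
from h import *
f='w15'; im=load(f)['im']; g=im.astype(int).sum(2)
c=np.array([.5367,.1712]); a=np.radians(-7.54); M=np.array([[np.cos(a),np.sin(a)],[-np.sin(a),np.cos(a)]])
P=cloud(f,True); m=((P[...,2]>.045)&(P[...,2]<.056)&(g>330)).astype(np.uint8); q=np.zeros_like(m); q[77:132,219:335]=m[77:132,219:335]
n,l,s,_=cv2.connectedComponentsWithStats(q); i=1+np.argmax(s[1:,4]); v,u=np.nonzero(l==i); print(s[i])
X=(onz(f,np.stack([u,v],-1),.052)[:,:2]-c)@M.T; print(cv2.minAreaRect((X*1000).astype(np.float32)))
for (h,k,e) in (('scene0','s15',0),('side0','d15',0)):
    d=np.abs(load(h)['im'].astype(int)-load(k)['im'].astype(int)).sum(2)>90
    n,l,s,cc=cv2.connectedComponentsWithStats(d.astype(np.uint8)); print(h,[(s[j].tolist()) for j in range(1,n) if s[j,4]>60])
E
```

```text
[ 219   77  116   51 4272]
((-0.5240631103515625, -3.409872055053711), (119.89896392822266, 52.49442672729492), 0.6732719540596008)
scene0 [[33, 0, 69, 95, 1577], [114, 0, 19, 15, 172], [265, 1, 86, 150, 5188], [299, 0, 42, 20, 214], [308, 153, 49, 49, 579], [199, 242, 47, 61, 1305]]
side0 [[194, 0, 204, 195, 12921], [443, 0, 117, 267, 16653], [307, 175, 35, 35, 618], [529, 186, 31, 117, 1217], [499, 221, 41, 66, 114], [203, 225, 41, 48, 636], [446, 259, 22, 31, 422], [411, 270, 32, 50, 384], [464, 270, 8, 24, 101], [471, 295, 22, 22, 128], [440, 297, 17, 11, 73], [484, 296, 60, 85, 1253], [434, 307, 18, 15, 129], [435, 337, 49, 31, 620]]
```

```bash
python3 - <<'E'
from h import *
print(arm.sign_off(), observe()['clock'])
E
```

```text
the job is handed in; nothing more can be done
the job is handed in; nothing more can be done
```

The job is handed in at about 25 s, with the module clamped lens up in the steel cradle. Sign-off gave no verdict.

**What I did:**
- I gripped the pull tab and tipped the tab end up to about 0.6 rad while the toe was still in the foam pocket.
- I drew the module out to a free hang and carried it to the cradle.
- I lowered it until the toe touched the bed and laid it over on its hinge, lens up. Then I pushed it to the end stop, felt at about 7 N.
- I turned the knob clockwise from about 0.63 to 1.88 rad and let go.

**Last checks:**
- **Position:** the module centre is about (−0.5, −3.4) mm from the bed middle and square within about 0.01 rad.
- **Height and flatness:** the top face is at about 51 mm (52 mm expected), and its slope of up to 0.015 is within measurement error.
- **Robot and bystanders:** the gripper is clear of everything. Comparing before and after pictures showed no bystander change in the scene view; in the side view the arm covers part of the bench.

**Not measured or in doubt:**
- **Clamping force:** I did not measure it directly. The knob angle implies about 5–6 N. The measured sideways shift taken at face value implies about 3 N, but the outline I fitted came out 2.5 mm too wide, so I trust the knob angle more.
- **Lay-down:** the toe appeared to slide a few millimetres on the bed. The final push to the stop took that out.

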